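# Turn the two-colour chopping board over against the tray's upstand

### The job

The small chopping board on the steel tray is lying red (meat) side up, and I want to do garlic next. Push it up against the tall upstand of the tray so that it tips up on edge there, then lay it down flat on the tray with its green side up, without letting it slam, and after that stand the garlic bulb from the bare worktop in the middle of it. Leave the white bowl, the tin and the wooden spoon where they are.

Things in the scene. Friction and masses are not known exactly. Their poses are not given: they have to be found in the camera images.
- tray_floor (a point): Middle of the flat floor of a fixed steel worktop tray, 4 mm above the worktop; z up. The tray is 220 mm long (x axis) and 300 mm wide (y axis), open at both ends. Along its -y side (y = -147 to -153 mm) runs a low rolled lip, its top 11 mm above the floor; along its +y side stands the upstand.
- upstand_foot (a point): Middle of the line where the floor meets the inner face of the upstand (y = +150 mm from tray_floor, same axes). The upstand is a fixed 220 mm long steel sheet leaning outward (to +y) 12 degrees from vertical; its rolled top edge ends 59.5 mm above the floor, 12 to 20 mm to +y of this line.
- board_centre (a point): Centre of a loose plastic chopping board, 160 mm long (its x axis), 130 mm wide (y), 18 mm thick (z), 0.3 to 0.5 kg, edges rounded to 6 mm radius; it slides easily on the steel. z points out of the red face: z up = red side up, z down = green side up. It starts flat on the tray floor, red up, its +y long side roughly towards the upstand.
- board2: The same board; origin at the centre of its green face, same axes. Flat it is too wide to grip. With one long edge pressed to the upstand's foot, a finger pressed on the other long edge lifts that edge by friction; tipped right up, it stays leaning on the upstand by itself on its long edge, its top about 130 mm above the floor, 70 mm clear of the upstand.
- garlic_centre (a point): A point on the upright axis of a loose garlic bulb standing on the bare worktop by the tray (not the one on the large wooden board), 25 mm above its underside (z up), about where it is widest. The bulb is 60 mm across and 59 mm high with a thin tip, 41 g; it can be gripped from above across any direction.
- pinch_bowl: A bystander: a small white bowl, 88 mm across, 45 mm high; origin at the centre of its underside.
- tin: A bystander: a green food tin, 75 mm across, 110 mm high, upright; origin at the centre of its underside.
- wood_spoon: A bystander: a wooden spoon lying on the worktop, 311 mm long (its x axis), 44 mm wide, 14 mm high; origin at the middle of its underside.
- garlic: The same garlic bulb; origin at the centre of its underside.
Things that resemble listed ones, but are neither listed nor needed, are in the scene too. Leave any turquoise look-alike of the garlic alone.

How it is judged:
By the outcome, as a careful person would: the job done as asked, in the order asked, and still so for the second after the job is handed in, with the robot touching nothing.
It also fails if it takes over 72 s, if anything falls off the work surface, if the arm or the gripper's body presses on something with over 40 N, if the wrist force passes 120 N, or if a joint passes its speed limit or range.

### The arm

A 7-joint arm with a two-finger parallel gripper is mounted at the origin on a cart in front of the work surface, level with it; the furniture and walls round the work are solid. World frame = base frame: x ahead of the robot, y to its left, z up, the work surface at z = 0. Lengths are in m, angles in rad, forces in N, time in s.
With the tool pointing down it reaches from about 0.35 to 0.9 m from the base axis. Payload 7.2 kg.
Tool frame: the origin (TCP) lies on the centre line of the jaws, within the pads' length; the fingertips stand 22 mm ahead of it and the grasp point (between the pads) lies 3 mm ahead of it (ctrl.tip_extent is the z of the fingertips in the tool frame, in m); z points along the fingers, y is the line along which they close (so a half turn about z gives the same grasp; the last joint's range is limited). The gripper opens to 88 mm and grips with 3 to 60 N. Pads are 20 mm wide; open, the fingers measure 115 mm over their backs; the gripper's body (75 mm by 178 mm) begins 61 mm behind the grasp point.
Start: joints at [1.16, 0.411, -0.013, 1.596, 0.006, 1.134, -0.082], TCP at [0.21, -0.589, 0.221] pointing down, gripper open.
Joint ranges: [-2.95, 2.95], [-0.29, 1.99], [-1.47, 1.44], [0.14, 2.54], [-1.03, 4.17], [0.13, 1.85], [-2.86, 2.86]. Speed limits (rad/s): [2.39, 2.39, 3.01, 3.01, 3.14, 3.14, 3.14].

### API

Orientations are given as a 3x3 rotation matrix whose columns are the frame's x, y, z axes.
In Python, from station import status, capture, ctrl gives the robot as it stands. The module is installed in compiled form; this text tells all that it offers.
- The arm moves only by the tool servo_tool, never from a script. Its argument "steps" is a list of rows, each a list of 3 entries, a list of its own where there are three numbers: the turn, a rotation vector about the tool's x, y, z in rad, then the shift along the tool's x, y, z in mm, then the opening in per cent of the stroke, from 0 (shut) to 100 (fully open). In form: [[[ax, ay, az], [dx, dy, dz], grip], ...]. A call has 1 to 20 rows; each row is the pose to reach, as a shift and turn from the pose commanded when the call began, along the tool's axes at that moment; what a row does not reach only later rows make up. A row lasts 1/8 s, in which the tool goes at most 62.5 mm and 10.7 degrees, less where a joint would pass 70% of its speed; a pose out of reach is approached as far as the arm can. A call with a gripper value outside its range is refused whole. The fingers move at their own pace and stop on an object; "grip_force" is the grip in N (left out, the last holds). Time passes only in rows, so rows that repeat a pose let the fingers close. It gives the time, the measured TCP pose, the force, the opening and the grip force at its end, in the units of the state.
- status.observe(): the state, without advancing time (a new reading comes with each control period).
- capture(name): name is "scene" or "top" or "wrist"; returns a dict with "image" (384x512x3 uint8, red, green, blue), "fx", "fy", "cx", "cy" (pixels), "k1" (the pictures are not rectified: a ray, as slopes to the right and down, at radius r is drawn at 1 + k1 r^2 times it, then the intrinsics apply), "pose" (4x4, takes a point from camera to world coordinates). Camera axes: x right, y down, z forward; pixel columns grow to the right and rows downward; lengths in m; the calibration is good to about 2 mm. A picture is of the moment at which its call begins. There is no depth.
- ctrl.hand_in(): hands the job in; it is judged then, once.
The state is a dict: "clock": time; "q": joint angles; "qvel": joint speeds; "effort": joint torques, N m; "eef_pos": TCP position; "orientation": TCP orientation; "force": force on the tool from outside, world axes, zero at the start; "moment": the same for the moment, N m; "gripper_width": opening from 0.0 (shut) to 1.0 (fully open); "grasp_force": force on a finger pad.
Only numpy, scipy, OpenCV 4.12 (cv2) and the standard library are available. Lean on these libraries where they do the work, as an engineer would, in place of code of your own. Each camera call takes 0.05 s, during which the arm holds its last target. There are 200 camera calls.

## Working session

There is one attempt and no reset: what is moved stays moved. The work goes in short steps, Python scripts to look and compute and a tool call to move; the robot and the scene stay as the last step left them, time stands still between calls to the robot, and variables do not carry over. Pictures are saved under pics/ and viewed, at most 10 in all, crops included, and the job is handed in when it is done.

Besides the shell and the picture viewer there is one more tool, called after "Call:" as a command line: name --argument value ..., lists and objects as JSON in quotes. servo_tool: Moves the arm, as the interface text tells. Its arguments: {"type":"object","properties":{"steps":{"type":"array"},"grip_force":{"type":"number"}},"required":["steps"]}

```bash
mkdir -p pics
cat > h.py <<'E'
import numpy as np, cv2
from station import status, capture, ctrl
def ray(c,u,v):
    d=np.array([(u-c["cx"])/c["fx"],(v-c["cy"])/c["fy"]]); s=d.copy()
    for _ in range(20): s=d/(1+c["k1"]*(s@s))
    P=np.array(c["pose"]); r=P[:3,:3]@np.array([s[0],s[1],1]); return P[:3,3],r
def onz(c,u,v,z):
    o,r=ray(c,u,v); return o+r*(z-o[2])/r[2]
def proj(c,p):
    P=np.array(c["pose"]); q=P[:3,:3].T@(np.array(p)-P[:3,3]); s=q[:2]/q[2]; s=s*(1+c["k1"]*(s@s))
    return s*[c["fx"],c["fy"]]+[c["cx"],c["cy"]]
def save(c,n,s=1.5):
    cv2.imwrite(f"pics/{n}.png",cv2.resize(c["image"][:,:,::-1],None,fx=s,fy=s))
E
python3 - <<'E'
from h import *
import pickle
for n in("top","scene"):
    c=capture(n); save(c,n+"0"); pickle.dump(c,open(n+"0.pkl","wb")); print(n,c["fx"],c["k1"],np.round(c["pose"],3).tolist())
s=status.observe(); print(s["eef_pos"],np.round(s["orientation"],3).tolist(),s["clock"],ctrl.tip_extent)
E
```

```text
top 391.70404794725795 -0.007853878224816912 [[0.005, -0.989, 0.148, 0.331], [-1.0, -0.007, -0.013, -0.053], [0.014, -0.148, -0.989, 1.187], [0.0, 0.0, 0.0, 1.0]]
scene 415.10842238258226 -0.061149744580543466 [[-0.854, -0.267, 0.447, -0.101], [-0.52, 0.421, -0.743, 0.97], [0.01, -0.867, -0.498, 0.731], [0.0, 0.0, 0.0, 1.0]]
[ 0.20989644 -0.58821781  0.21998491] [[0.942, 0.336, -0.001], [0.336, -0.942, 0.001], [-0.0, -0.001, -1.0]] 0.1 0.022
```

View pics/top0.png

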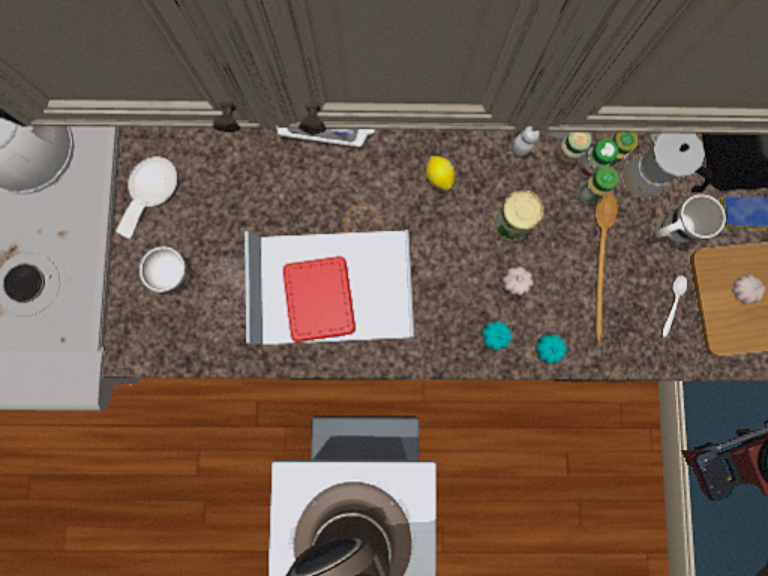

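View pics/scene0.png

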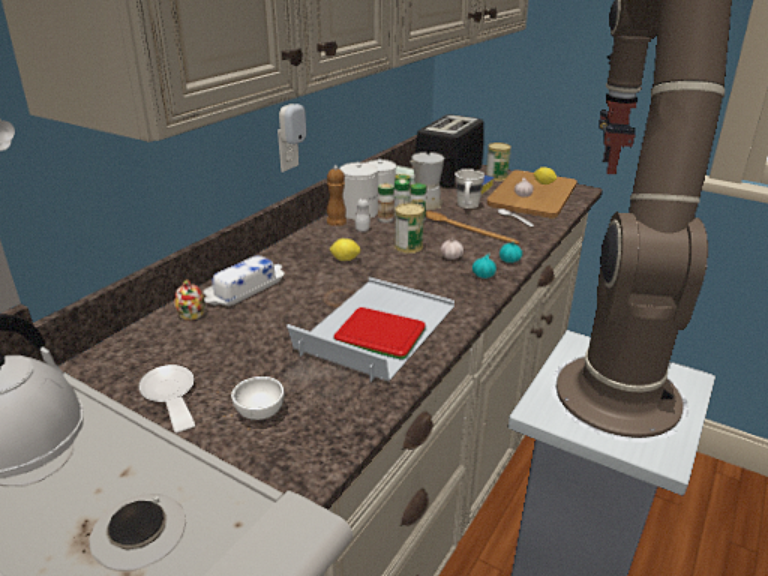

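The top view (768x576) shows the red board at (319,299) on the tray, with the upstand on the left at x≈253. Possible garlics: the white bulb on bare worktop (518,280), the white bulb on the wooden board (748,290), and turquoise look-alikes at (497,335) and (552,348). I choose (518,280). The bowl is at (163,270), the white spoon rest at (150,185), the tin at (520,213) and the spoon at (602,265).

Run:
```python
from h import *
import pickle
c=pickle.load(open("top0.pkl","rb")); im=c["image"]; hsv=cv2.cvtColor(im,cv2.COLOR_RGB2HSV)
m=cv2.inRange(hsv,(0,150,90),(8,255,255))|cv2.inRange(hsv,(172,150,90),(180,255,255)); m[:, :150]=0;m[:150]=0;m[240:]=0;m[:,270:]=0
k=max(cv2.findContours(m,0,1)[0],key=cv2.contourArea); print(cv2.minAreaRect(k))
pts=np.array([onz(c,*p[0],.022)[:2] for p in k]).astype(np.float32)
print("board",cv2.minAreaRect(pts*1000), )
# tray floor: bright
t=cv2.inRange(hsv,(0,0,180),(180,40,255))|m; t[:, :160]=0;t[:,280:]=0;t[:150]=0;t[235:]=0
k=max(cv2.findContours(t,0,1)[0],key=cv2.contourArea)
pts=np.array([onz(c,*p[0],.004)[:2] for p in k]).astype(np.float32)
r=cv2.minAreaRect(pts*1000);print("tray",r,cv2.boxPoints(r).round().tolist())
for n,(u,v),z in(("garlic",(518,280),.025),("garlictop",(518,280),.05),("turq1",(497,335),.025),("bowl",(163,270),.045),("tintop",(523,207),.11),("sp1",(607,205),.01),("sp2",(599,340),.01),("front",(400,378),0)): print(n,onz(c,u/1.5,v/1.5,z).round(3))
a=im[140:240,155:285]; b=im[165:245,310:390]
cv2.imwrite("pics/crop.png",np.hstack([cv2.resize(a,None,fx=4,fy=4,interpolation=2)[:,:,::-1],cv2.resize(b,(280,400),interpolation=2)[:,:,::-1]]))
```

```text
((211.99998474121094, 199.0), (51.76021957397461, 42.709251403808594), 81.8698959350586)
board ((468.467529296875, 74.34185791015625), (155.91070556640625, 126.12545776367188), 8.793052673339844)
tray ((495.71868896484375, 41.59794616699219), (220.80941772460938, 302.4717102050781), 3.2184863090515137) [[377.0, 186.0], [394.0, -116.0], [614.0, -103.0], [597.0, 199.0]]
garlic [ 0.507 -0.325  0.025]
garlictop [ 0.504 -0.32   0.05 ]
turq1 [ 0.397 -0.281  0.025]
bowl [0.519 0.378 0.045]
tintop [ 0.635 -0.319  0.11 ]
sp1 [ 0.669 -0.519  0.01 ]
sp2 [ 0.389 -0.489  0.01 ]
front [ 0.312 -0.09   0.   ]
```

View pics/crop.png

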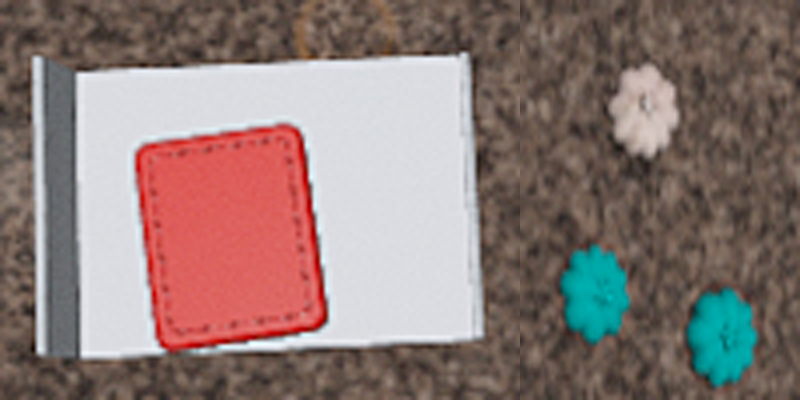

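The crop confirms it: the pale bulb on the bare worktop at top (518,280) is the garlic, and both turquoise ones are look-alikes. The red board's long side faces the upstand, yawed about 5.6° from the tray.

```bash
cat >> h.py <<'E'
import pickle, os
from scipy.spatial.transform import Rotation as Ro
A=np.radians(3.2); T0=np.array([.4957,.0416,0]); TR=Ro.from_euler("z",A).as_matrix()
def tpose(x,y,z,tilt=0,spin=0):
    """TCP at tray x,y (mm), world z (mm); tool y along tray x (spin 0), tool z tilted towards +y by tilt deg, spin deg about tool z"""
    R=np.array([[0,1,0],[1,0,0],[0,0,-1]],float)
    R=Ro.from_euler("x",tilt,degrees=True).as_matrix()@R@Ro.from_euler("z",spin,degrees=True).as_matrix()
    return TR@R, T0*[1,1,0]+TR@np.array([x,y,0])/1000+[0,0,z/1000]
def totray(p): return TR.T@(np.array(p)-T0)*1000
def plan(ts,ref="last"):
    s=status.observe()
    if ref=="last": R0,p0=pickle.load(open("ref.pkl","rb"))
    else: R0,p0=np.array(s["orientation"]),np.array(s["eef_pos"])
    for t in ts:
        R,p=tpose(*t); w=Ro.from_matrix(R0.T@R).as_rotvec().round(2); d=(R0.T@(p-p0)*1000).round(0 if abs(p-p0).max()>.1 else 1)
        print(t,"turn",w.tolist(),"shift",d.tolist())
    pickle.dump((R0@Ro.from_rotvec(w).as_matrix(),p0+R0@d/1000),open("ref.pkl","wb"))
def st():
    s=status.observe(); R=TR.T@np.array(s["orientation"])
    print("t",s["clock"],"tray",totray(s["eef_pos"]).round(1),"toolz",R[:,2].round(3),"tooly",R[:,1].round(3),"F",(TR.T@s["force"]).round(1),"q",np.round(s["q"],2),"w",s["gripper_width"])
E
python3 - <<'E'
from h import *
st(); plan([(-25,-70,180,0),(-25,-70,70,8),(-25,-70,29,8)],"now")
E
```

```text
t 0.1 tray [-320.5 -612.9  220. ] toolz [-0.001  0.001 -1.   ] tooly [ 0.283 -0.959 -0.001] F [ 0.9  0.3 -0.8] q [ 1.16  0.41 -0.01  1.6   0.01  1.13 -0.08] w 1.000996657595144
(-25, -70, 180, 0) turn [-0.0, -0.0, -1.28] shift [437.0, -437.0, 41.0]
(-25, -70, 70, 8) turn [0.09, 0.12, -1.28] shift [437.0, -437.0, 151.0]
(-25, -70, 29, 8) turn [0.09, 0.12, -1.28] shift [437.0, -437.0, 192.0]
```

Call:
servo_tool --steps '[[[0,0,-1.28],[437,-437,41],100],[[0,0,-1.28],[437,-437,41],100],[[0,0,-1.28],[437,-437,41],100],[[0,0,-1.28],[437,-437,41],100],[[0,0,-1.28],[437,-437,41],100],[[0,0,-1.28],[437,-437,41],100],[[0,0,-1.28],[437,-437,41],100],[[0,0,-1.28],[437,-437,41],100],[[0,0,-1.28],[437,-437,41],100],[[0,0,-1.28],[437,-437,41],100],[[0,0,-1.28],[437,-437,41],100],[[0,0,-1.28],[437,-437,41],100],[[0,0,-1.28],[437,-437,41],100],[[0.09,0.12,-1.28],[437,-437,100],100],[[0.09,0.12,-1.28],[437,-437,151],100],[[0.09,0.12,-1.28],[437,-437,180],100],[[0.09,0.12,-1.28],[437,-437,192],100],[[0.09,0.12,-1.28],[437,-437,192],100]]'

```text
clock: 2.35
eef_pos: [0.4746, -0.0307, 0.0287]
orientation: [[-0.053, 0.999, -0.008], [0.989, 0.053, 0.139], [0.139, -0.001, -0.99]]
force: [0.1, 0.4, -0.5]
gripper_width: 1.006
grasp_force: 0.0
```

Run:
```python
from h import *
st(); plan([(-25,-40,29,8),(-25,-20,29,8),(-25,0,29,8),(-25,6,29,8)])
c=capture("wrist"); save(c,"w1",1)
```

```text
t 2.35 tray [-25.1 -71.   28.7] toolz [-0.001  0.139 -0.99 ] tooly [ 1.    -0.002 -0.001] F [ 0.1  0.3 -0.5] q [ 0.49  0.51 -0.53  2.08  0.18  0.63 -0.08] w 1.0059441269610507
(-25, -40, 29, 8) turn [-0.0, -0.0, -0.0] shift [29.6, 0.1, 3.8]
(-25, -20, 29, 8) turn [-0.0, -0.0, -0.0] shift [49.4, 0.1, 6.6]
(-25, 0, 29, 8) turn [-0.0, -0.0, -0.0] shift [69.2, 0.1, 9.4]
(-25, 6, 29, 8) turn [-0.0, -0.0, -0.0] shift [75.1, 0.0, 10.3]
```

View pics/w1.png

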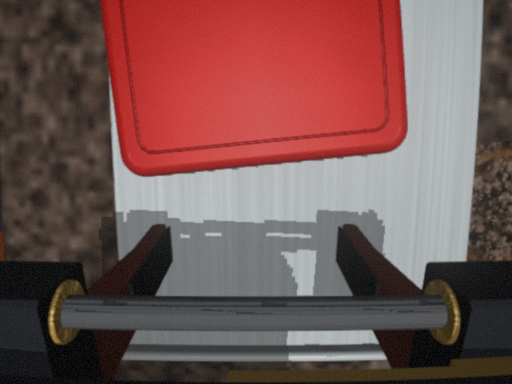

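The wrist view shows the board's rear long edge from (145,172) to (400,150), ahead of both fingertips at (160,235) and (345,235) and about centred. I'll push.

Call:
servo_tool --steps '[[[0,0,0],[10,0,1.3],100],[[0,0,0],[18,0,2.4],100],[[0,0,0],[25,0,3.4],100],[[0,0,0],[32,0,4.3],100],[[0,0,0],[39,0,5.2],100],[[0,0,0],[46,0,6.2],100],[[0,0,0],[53,0,7.1],100],[[0,0,0],[60,0,8.1],100],[[0,0,0],[66,0,9],100],[[0,0,0],[72,0,9.8],100],[[0,0,0],[75,0,10.2],100],[[0,0,0],[75,0,10.2],100]]'

```text
clock: 3.9
eef_pos: [0.4706, 0.0456, 0.0291]
orientation: [[-0.054, 0.999, -0.008], [0.989, 0.055, 0.139], [0.139, -0.0, -0.99]]
force: [0.6, -0.6, 0.9]
gripper_width: 1.0
grasp_force: 0.0
```

Run:
```python
from h import *
st()
```

```text
t 3.9 tray [-24.8   5.4  29.1] toolz [-0.     0.139 -0.99 ] tooly [ 1.    -0.001 -0.   ] F [ 0.5 -0.6  0.9] q [ 0.33  0.49 -0.53  2.1   0.18  0.6  -0.23] w 1.0000186753230815
```

Call:
servo_tool --steps '[[[0,0,0],[2,0,0.3],100],[[0,0,0],[4,0,0.6],100],[[0,0,0],[4,0,0.6],100]]'

```text
clock: 4.28
eef_pos: [0.4704, 0.0496, 0.0291]
orientation: [[-0.054, 0.999, -0.008], [0.989, 0.054, 0.139], [0.14, -0.0, -0.99]]
force: [0.3, 0.6, -0.3]
gripper_width: 0.998
grasp_force: 0.0
```

Call:
servo_tool --steps '[[[0,0,0],[1.5,0,0.2],100],[[0,0,0],[3,0,0.4],100],[[0,0,0],[3,0,0.4],100]]'

```text
clock: 4.65
eef_pos: [0.4703, 0.0526, 0.0291]
orientation: [[-0.054, 0.999, -0.008], [0.989, 0.054, 0.139], [0.139, -0.0, -0.99]]
force: [-0.6, -0.9, -0.6]
gripper_width: 0.997
grasp_force: 0.0
```

Run:
```python
from h import *
st(); c=capture("top"); save(c,"t1",1.5)
cv2.imwrite("pics/t1.png",cv2.resize(c["image"][130:250,140:300,::-1],None,fx=4,fy=4))
```

```text
t 4.65 tray [-24.7  12.4  29.1] toolz [-0.     0.139 -0.99 ] tooly [ 1.    -0.001 -0.   ] F [-0.7 -0.8 -0.6] q [ 0.32  0.49 -0.53  2.11  0.18  0.59 -0.25] w 0.9972807821201347
```

Call:
servo_tool --steps '[[[0,0,0],[1,0,0.1],100],[[0,0,0],[2,0,0.3],100],[[0,0,0],[3,0,0.4],100],[[0,0,0],[3,0,0.4],100]]'

```text
clock: 5.2
eef_pos: [0.4701, 0.0556, 0.0291]
orientation: [[-0.054, 0.999, -0.008], [0.989, 0.054, 0.139], [0.139, -0.0, -0.99]]
force: [-0.8, -0.4, -0.6]
gripper_width: 0.997
grasp_force: 0.0
```

Call:
servo_tool --steps '[[[0,0,0],[1,0,0.1],100],[[0,0,0],[2,0,0.3],100],[[0,0,0],[2,0,0.3],100]]'

```text
clock: 5.58
eef_pos: [0.47, 0.0576, 0.0291]
orientation: [[-0.054, 0.999, -0.008], [0.989, 0.054, 0.139], [0.139, -0.0, -0.99]]
force: [0.3, 0.4, 0.1]
gripper_width: 0.999
grasp_force: 0.0
```

Run:
```python
from h import *
st(); c=capture("scene")
cv2.imwrite("pics/s1.png",cv2.resize(c["image"][150:270,170:330,::-1],None,fx=4,fy=4,interpolation=2))
```

```text
t 5.575 tray [-24.8  17.4  29.1] toolz [-0.     0.139 -0.99 ] tooly [ 1.    -0.001 -0.   ] F [0.3 0.4 0.1] q [ 0.31  0.49 -0.53  2.11  0.18  0.59 -0.26] w 0.9991287674765781
```

View pics/s1.png

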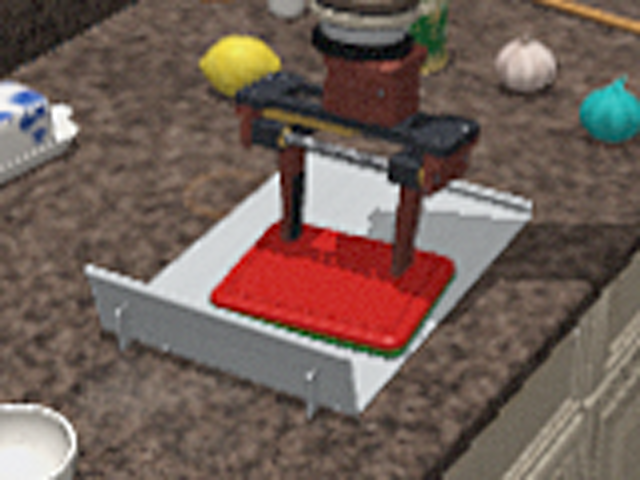

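The scene view shows the board square to the upstand, both fingers at its rear edge ((290,235) and (400,270)), and a gap still ahead of it. I'll measure that gap.

Run:
```python
from h import *
c=capture("top"); im=c["image"]; hsv=cv2.cvtColor(im,cv2.COLOR_RGB2HSV)
m=cv2.inRange(hsv,(0,150,60),(8,255,255))|cv2.inRange(hsv,(172,150,60),(180,255,255)); m[:, :150]=0;m[:150]=0;m[240:]=0;m[:,270:]=0
k=max(cv2.findContours(m,0,1)[0],key=cv2.contourArea)
pts=np.array([totray(onz(c,*p[0],.022)) for p in k]); print(pts.min(0),pts.max(0))
# upstand foot: dark/bright boundary in rows
for v in (165,180,195,210,222):
    g=im[v,155:260].astype(int); print(v,[ (155+i, totray(onz(c,155+i+.5,v,.004)).round(0)[:2].tolist()) for i in np.where(abs(np.diff(g.mean(1)))>35)[0]])
```

```text
[-107.76903562   49.12481328   22.        ] [ 48.72008767 102.20179195  22.        ]
165 [(np.int64(162), [88.0, 185.0]), (np.int64(163), [88.0, 182.0]), (np.int64(164), [88.0, 179.0]), (np.int64(165), [88.0, 176.0]), (np.int64(173), [87.0, 151.0]), (np.int64(197), [83.0, 78.0]), (np.int64(198), [83.0, 75.0]), (np.int64(200), [83.0, 69.0]), (np.int64(250), [75.0, -85.0]), (np.int64(251), [75.0, -88.0])]
180 [(np.int64(162), [42.0, 186.0]), (np.int64(163), [41.0, 183.0]), (np.int64(165), [41.0, 176.0]), (np.int64(173), [40.0, 152.0]), (np.int64(187), [38.0, 109.0]), (np.int64(188), [38.0, 106.0]), (np.int64(189), [38.0, 103.0]), (np.int64(198), [36.0, 76.0]), (np.int64(203), [36.0, 61.0]), (np.int64(205), [35.0, 55.0]), (np.int64(255), [28.0, -98.0]), (np.int64(256), [28.0, -101.0])]
195 [(np.int64(163), [-5.0, 183.0]), (np.int64(165), [-5.0, 177.0]), (np.int64(166), [-5.0, 174.0]), (np.int64(173), [-6.0, 153.0]), (np.int64(174), [-6.0, 150.0]), (np.int64(189), [-9.0, 104.0]), (np.int64(190), [-9.0, 101.0]), (np.int64(191), [-9.0, 98.0]), (np.int64(204), [-11.0, 59.0]), (np.int64(207), [-11.0, 50.0]), (np.int64(209), [-11.0, 44.0])]
210 [(np.int64(163), [-50.0, 184.0]), (np.int64(165), [-51.0, 178.0]), (np.int64(166), [-51.0, 175.0]), (np.int64(174), [-52.0, 151.0]), (np.int64(191), [-55.0, 100.0]), (np.int64(213), [-58.0, 33.0])]
222 [(np.int64(163), [-87.0, 184.0]), (np.int64(165), [-87.0, 178.0]), (np.int64(166), [-87.0, 175.0]), (np.int64(174), [-88.0, 151.0]), (np.int64(192), [-91.0, 97.0]), (np.int64(193), [-91.0, 94.0]), (np.int64(194), [-91.0, 91.0])]
```

Run:
```python
from h import *
s=status.observe(); R=np.array(s["orientation"]);p=np.array(s["eef_pos"])
c=capture("scene"); im=c["image"]; hsv=cv2.cvtColor(im,cv2.COLOR_RGB2HSV)
f=lambda q:((proj(c,q)-[170,150])*4).round()
for y in(-.05,.05):
  for x in(-.01,.01): print("tip",y,x,f(p+R@[x,y,.022]))
for x in(-75,75):
  for y in (-31,99): print("flat tray pt",x-25,y,f(T0+TR@np.array([x-25,y,22])/1000))
for x in(-110,110): print("foot",f(T0+TR@np.array([x,150,4])/1000), "top",f(T0+TR@np.array([x,164,63.5])/1000), "rear",f(T0+TR@np.array([x,-150,4])/1000))
m=(cv2.inRange(hsv,(0,150,60),(8,255,255))|cv2.inRange(hsv,(172,150,60),(180,255,255))); m[:205]=0;m[250:]=0;m[:,:215]=0;m[:,300:]=0
k=max(cv2.findContours(m,0,1)[0],key=cv2.contourArea)
h=cv2.approxPolyDP(k,4,True)[:,0]
for q in h: print(q,((q-[170,150])*4).tolist(),totray(onz(c,*q,.022)).round(0)[:2])
```

```text
tip -0.05 -0.01 [405. 292.]
tip -0.05 0.01 [393. 301.]
tip 0.05 -0.01 [293. 257.]
tip 0.05 0.01 [280. 266.]
flat tray pt -100 -31 [458. 257.]
flat tray pt -100 99 [381. 344.]
flat tray pt 50 -31 [292. 208.]
flat tray pt 50 99 [205. 287.]
foot [359. 407.] top [349. 348.] rear [530. 210.]
foot [102. 318.] top [ 85. 261.] rear [302. 147.]
[223 225] [212, 300] [ 36. 111.]
[270 236] [400, 344] [-112.   93.]
[282 215] [448, 260] [-95. -23.]
[272 212] [408, 248] [-60. -23.]
[268 219] [392, 276] [-67.  18.]
[269 205] [396, 220] [-32. -56.]
[269 211] [396, 244] [-49. -24.]
[246 206] [304, 224] [ 29. -14.]
[241 210] [284, 240] [31. 14.]
[240 205] [280, 220] [ 49. -10.]
```

Run:
```python
from h import *
s=status.observe(); R=np.array(s["orientation"]);p=np.array(s["eef_pos"]); print(ctrl.tip_extent,s["force"],p)
c=capture("wrist"); cv2.imwrite("pics/w2.png",c["image"][:,:,::-1])
print("cam in tool",(R.T@(np.array(c["pose"])[:3,3]-p)).round(3))
for z in (.022,.007,0):
  for y in(-.044,.044,.0575):
    for x in(-.01,.01): print(z,y,x,proj(c,p+R@[x,y,z]).round())
```

```text
0.022 [-0.33026635  0.16948899 -0.09342354] [0.46998657 0.057502   0.02908638]
cam in tool [ 0.072 -0.001 -0.166]
0.022 -0.044 -0.01 [183. 239.]
0.022 -0.044 0.01 [181. 208.]
0.022 0.044 -0.01 [327. 239.]
0.022 0.044 0.01 [329. 208.]
0.022 0.0575 -0.01 [349. 239.]
0.022 0.0575 0.01 [351. 208.]
0.007 -0.044 -0.01 [178. 250.]
0.007 -0.044 0.01 [175. 217.]
0.007 0.044 -0.01 [332. 249.]
0.007 0.044 0.01 [335. 216.]
0.007 0.0575 -0.01 [356. 249.]
0.007 0.0575 0.01 [359. 216.]
0 -0.044 -0.01 [175. 255.]
0 -0.044 0.01 [172. 221.]
0 0.044 -0.01 [335. 255.]
0 0.044 0.01 [338. 221.]
0 0.0575 -0.01 [359. 255.]
0 0.0575 0.01 [363. 221.]
```

View pics/w2.png

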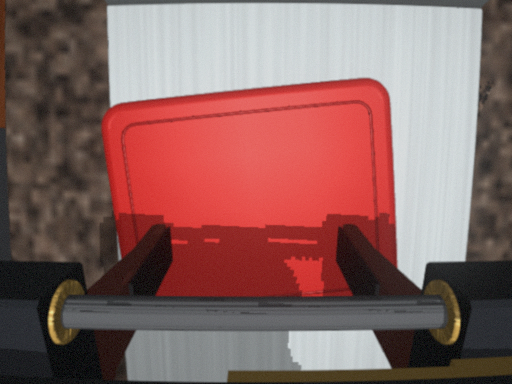

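The fingers appear to end about 0–7 mm ahead of the TCP when open ((172,225), (338,225)), not 22. They therefore slid over the board's top and it has not moved. I'll back off, then touch down to find the real tip.

Run:
```python
from h import *
plan([(-25,17,50,8),(-25,-70,50,8),(-25,-70,18,8),(-25,-70,14,8)],"now")
```

```text
(-25, 17, 50, 8) turn [-0.0, -0.0, -0.0] shift [2.6, -0.2, -20.8]
(-25, -70, 50, 8) turn [-0.0, -0.0, -0.0] shift [-83.5, -0.1, -32.9]
(-25, -70, 18, 8) turn [-0.0, -0.0, -0.0] shift [-88.0, -0.1, -1.2]
(-25, -70, 14, 8) turn [-0.0, -0.0, -0.0] shift [-88.5, -0.1, 2.8]
```

Call:
servo_tool --steps '[[[0,0,0],[2.5,0,-21],100],[[0,0,0],[-40,0,-27],100],[[0,0,0],[-83,0,-33],100],[[0,0,0],[-86,0,-12],100],[[0,0,0],[-88,0,-1],100],[[0,0,0],[-88,0,-1],100],[[0,0,0],[-88.5,0,1],100],[[0,0,0],[-88.5,0,3],100],[[0,0,0],[-88.5,0,3],100]]'

```text
clock: 6.9
eef_pos: [0.4748, -0.0294, 0.0139]
orientation: [[-0.054, 0.999, -0.008], [0.989, 0.055, 0.139], [0.139, -0.0, -0.99]]
force: [-0.3, -0.7, -0.5]
gripper_width: 1.003
grasp_force: 0.0
```

Call:
servo_tool --steps '[[[0,0,0],[-0.3,0,2],100],[[0,0,0],[-0.3,0,2],100]]'

```text
clock: 7.15
eef_pos: [0.4747, -0.0296, 0.0117]
orientation: [[-0.054, 0.999, -0.008], [0.989, 0.054, 0.139], [0.139, -0.0, -0.99]]
force: [0.5, -0.7, 0.1]
gripper_width: 0.998
grasp_force: 0.0
```

Call:
servo_tool --steps '[[[0,0,0],[-0.3,0,2],100],[[0,0,0],[-0.3,0,2],100]]'

```text
clock: 7.4
eef_pos: [0.4746, -0.0297, 0.0096]
orientation: [[-0.054, 0.999, -0.008], [0.989, 0.054, 0.139], [0.14, -0.001, -0.99]]
force: [-0.3, -0.7, -0.5]
gripper_width: 1.001
grasp_force: 0.0
```

Call:
servo_tool --steps '[[[0,0,0],[-0.2,0,1.5],100],[[0,0,0],[-0.2,0,1.5],100]]'

```text
clock: 7.65
eef_pos: [0.4747, -0.0296, 0.0081]
orientation: [[-0.054, 0.999, -0.008], [0.989, 0.054, 0.139], [0.14, -0.0, -0.99]]
force: [-0.2, 0.3, -0.4]
gripper_width: 0.998
grasp_force: 0.0
```

Call:
servo_tool --steps '[[[0,0,0],[-0.2,0,1],100],[[0,0,0],[-0.2,0,1],100]]'

```text
clock: 7.9
eef_pos: [0.4747, -0.0297, 0.0072]
orientation: [[-0.054, 0.999, -0.008], [0.989, 0.054, 0.139], [0.139, -0.0, -0.99]]
force: [-0.1, 0.7, 0.2]
gripper_width: 1.0
grasp_force: 0.0
```

Run:
```python
from h import *
s=status.observe(); R=np.array(s["orientation"]);p=np.array(s["eef_pos"]); st()
c=capture("wrist"); cv2.imwrite("pics/w3.png",c["image"][150:290,110:290,::-1].repeat(4,0).repeat(4,1))
for z in (.010,.005,0,-.005): print(z,[((proj(c,p+R@[x,-.044,z])-[110,150])*4).round().tolist() for x in(-.01,.01)])
```

```text
t 7.9 tray [-25.  -70.    7.2] toolz [-0.     0.139 -0.99 ] tooly [ 1.    -0.002 -0.   ] F [-0.   0.7  0.2] q [ 0.46  0.55 -0.5   2.09  0.2   0.58 -0.09] w 0.9995296375309421
0.01 [[275.0, 390.0], [266.0, 259.0]]
0.005 [[268.0, 405.0], [258.0, 271.0]]
0 [[260.0, 421.0], [250.0, 284.0]]
-0.005 [[251.0, 437.0], [240.0, 298.0]]
```

View pics/w3.png

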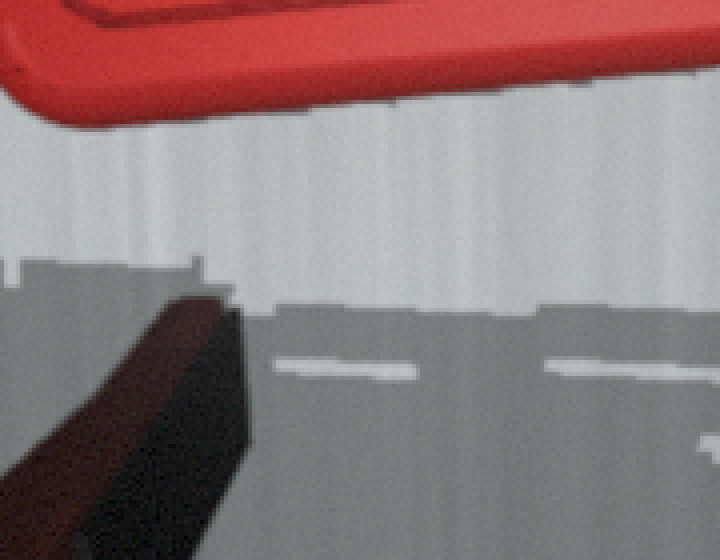

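The left finger's end face runs (240,305)–(250,440) in the crop. That matches about 5 mm behind the TCP, still ~6 mm above the floor, and the board is clear ahead. I'll lower further to touch.

Call:
servo_tool --steps '[[[0,0,0],[-0.3,0,2],100],[[0,0,0],[-0.3,0,3],100],[[0,0,0],[-0.3,0,3],100]]'

```text
clock: 8.32
eef_pos: [0.4747, -0.0296, 0.0041]
orientation: [[-0.054, 0.999, -0.008], [0.989, 0.054, 0.139], [0.14, -0.0, -0.99]]
force: [-0.9, -0.4, -0.4]
gripper_width: 1.0
grasp_force: 0.0
```

Call:
servo_tool --steps '[[[0,0,0],[-0.2,0,1.5],100],[[0,0,0],[-0.2,0,1.5],100]]'

```text
clock: 8.57
eef_pos: [0.4747, -0.0295, 0.0034]
orientation: [[-0.054, 0.999, -0.008], [0.989, 0.054, 0.139], [0.139, -0.0, -0.99]]
force: [-3.5, -0.8, 12.0]
gripper_width: 1.001
grasp_force: 6.3
```

Call:
servo_tool --steps '[[[0,0,0],[-0.2,0,1.5],100],[[0,0,0],[-0.2,0,1.5],100]]'

```text
clock: 8.82
eef_pos: [0.4748, -0.0295, 0.0031]
orientation: [[-0.054, 0.999, -0.008], [0.989, 0.054, 0.138], [0.138, -0.0, -0.99]]
force: [-8.4, -1.4, 31.5]
gripper_width: 1.003
grasp_force: 15.7
```

Floor contact is found: about 13 N/mm stiffness, with the open tips roughly 1.6 mm behind the TCP. I'll raise 1.7 mm off the floor and push.

Call:
servo_tool --steps '[[[0,0,0],[0.6,0,-4.3],100],[[0,0,0],[10.5,0,-2.9],100],[[0,0,0],[20.4,0,-1.5],100],[[0,0,0],[28,0,-0.4],100],[[0,0,0],[35,0,0.5],100],[[0,0,0],[42,0,1.5],100],[[0,0,0],[49,0,2.5],100],[[0,0,0],[56,0,3.5],100],[[0,0,0],[63,0,4.5],100],[[0,0,0],[70,0,5.4],100],[[0,0,0],[74,0,6],100],[[0,0,0],[78,0,6.5],100],[[0,0,0],[78,0,6.5],100]]'

```text
clock: 10.45
eef_pos: [0.4705, 0.0489, 0.0057]
orientation: [[-0.054, 0.999, -0.008], [0.989, 0.055, 0.139], [0.14, -0.0, -0.99]]
force: [0.5, 0.6, -0.1]
gripper_width: 1.002
grasp_force: 0.0
```

```bash
cat >> h.py <<'E'
def board():
    c=capture("top"); im=c["image"]; hsv=cv2.cvtColor(im,cv2.COLOR_RGB2HSV)
    for v in (180,195,205):
        g=im[v,165:260].astype(int); r=np.where((g[:,0]>90)&(g[:,0]>2*g[:,1]))[0]
        if len(r): print(v,"front",totray(onz(c,165+r[0],v,.018)).round(0)[:2],"rear",totray(onz(c,166+r[-1],v,.018)).round(0)[:2])
E
python3 - <<'E'
from h import *
st(); board()
E
```

```text
t 10.45 tray [-24.7   8.7   5.7] toolz [ 0.    0.14 -0.99] tooly [ 1.    -0.001 -0.   ] F [ 0.5  0.6 -0.1] q [ 0.3   0.53 -0.49  2.12  0.2   0.54 -0.25] w 1.0024611930600775
180 front [ 37. 148.] rear [33. 54.]
195 front [ -8. 149.] rear [-13.  41.]
205 front [-38. 149.] rear [-44.  33.]
```

Call:
servo_tool --steps '[[[0,0,0],[1,0,0.1],100],[[0,0,0],[2,0,0.3],100],[[0,0,0],[2,0,0.3],100]]'

```text
clock: 10.88
eef_pos: [0.4704, 0.0503, 0.0056]
orientation: [[-0.053, 0.999, -0.008], [0.989, 0.054, 0.139], [0.139, -0.0, -0.99]]
force: [-0.8, -2.0, 0.8]
gripper_width: 0.999
grasp_force: 0.6
```

Call:
servo_tool --steps '[[[0,0,0],[1,0,0.1],100],[[0,0,0],[1,0,0.1],100]]'

```text
clock: 11.12
eef_pos: [0.4703, 0.0516, 0.0056]
orientation: [[-0.054, 0.999, -0.008], [0.989, 0.054, 0.139], [0.14, -0.0, -0.99]]
force: [0.2, -1.1, 0.3]
gripper_width: 0.996
grasp_force: 0.6
```

Call:
servo_tool --steps '[[[0,0,0],[1,0,0.1],100],[[0,0,0],[1,0,0.1],100]]'

```text
clock: 11.38
eef_pos: [0.4703, 0.0519, 0.0056]
orientation: [[-0.053, 0.999, -0.008], [0.989, 0.054, 0.139], [0.139, -0.0, -0.99]]
force: [-0.2, -4.4, 0.4]
gripper_width: 1.001
grasp_force: 2.2
```

```bash
cat >> h.py <<'E'
def tip(th,s,dl,C=(145.5,10)):
    t=np.radians(th); return np.array(C)+118*np.array([-np.cos(t),np.sin(t)])-6*np.array([.99,.139])-s*np.array([-.139,.99])-np.array([9.7,3.])+dl*np.array([np.cos(t/2),-np.sin(t/2)])
def rows(ths,cmd,s=.6,dl=1.0):
    for th in ths:
        d=tip(th,s if np.isscalar(s) else np.interp(th,*s),dl)-cmd; print(th,[round(float(.99*d[0]+.139*d[1]),1),0,round(float(.139*d[0]-.99*d[1]),1)],tip(th,.6,dl).round(1))
E
python3 - <<'E'
from h import *
rows([0,1,2,3,4,5,6,8,10,12],np.array([12.7,5.7]))
E
```

```text
0 [0.2, 0, 0.2] [12.9  5.6]
1 [0.5, 0, -1.9] [13.   7.6]
2 [0.9, 0, -3.9] [13.   9.7]
3 [1.2, 0, -5.9] [13.1 11.7]
4 [1.6, 0, -7.9] [13.2 13.8]
5 [2.1, 0, -9.9] [13.4 15.8]
6 [2.6, 0, -11.9] [13.6 17.9]
8 [3.6, 0, -15.9] [14.1 21.9]
10 [4.8, 0, -19.8] [14.7 26. ]
12 [6.2, 0, -23.7] [15.5 30. ]
```

Call:
servo_tool --steps '[[[0,0,0],[0.6,0,0.2],100],[[0,0,0],[0.9,0,-1.9],100],[[0,0,0],[1.2,0,-3.9],100],[[0,0,0],[1.5,0,-5.9],100],[[0,0,0],[1.9,0,-7.9],100],[[0,0,0],[2.4,0,-9.9],100],[[0,0,0],[2.8,0,-11.9],100],[[0,0,0],[2.8,0,-11.9],100]]'

```text
clock: 12.38
eef_pos: [0.4703, 0.0527, 0.0178]
orientation: [[-0.053, 0.999, -0.008], [0.989, 0.054, 0.138], [0.139, -0.0, -0.99]]
force: [1.6, -5.8, -0.9]
gripper_width: 1.002
grasp_force: 2.9
```

Run:
```python
from h import *
st(); c=capture("scene")
cv2.imwrite("pics/s2.png",cv2.resize(c["image"][140:270,180:320,::-1],None,fx=4,fy=4,interpolation=2))
```

```text
t 12.375 tray [-24.8  12.5  17.8] toolz [-0.     0.139 -0.99 ] tooly [ 1.    -0.002 -0.   ] F [ 1.3 -5.9 -0.9] q [ 0.3   0.51 -0.51  2.11  0.19  0.57 -0.25] w 1.002005253655199
```

View pics/s2.png

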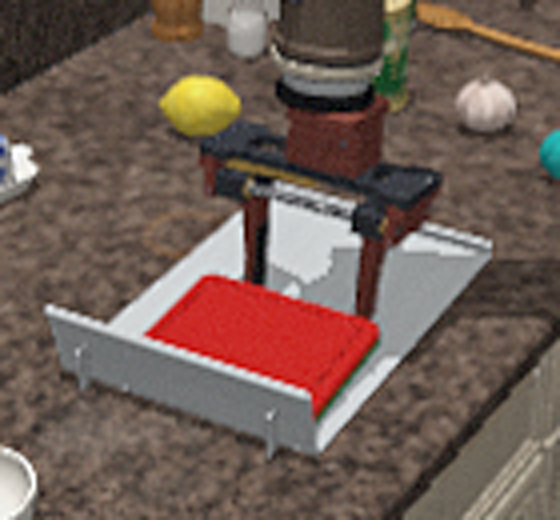

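The scene view shows the board against the upstand. The rear edge, (205,278) to (378,330), appears raised and the force is still −6 N. I'll continue up the arc.

Run:
```python
from h import *
rows([8,10,12,14,17,20,23,26],np.array([13.8,17.9]),s=([6,26],[.6,2]))
```

```text
8 [0.8, 0, -3.8] [14.1 21.9]
10 [2.0, 0, -7.6] [14.7 26. ]
12 [3.4, 0, -11.3] [15.5 30. ]
14 [4.9, 0, -15.0] [16.4 34. ]
17 [7.3, 0, -20.4] [18.1 39.9]
20 [10.1, 0, -25.7] [20.  45.8]
23 [13.1, 0, -30.9] [22.3 51.5]
26 [16.4, 0, -35.8] [24.9 57.1]
```

Call:
servo_tool --steps '[[[0,0,0],[1.0,0,-3.8],100],[[0,0,0],[2.2,0,-7.6],100],[[0,0,0],[3.6,0,-11.3],100],[[0,0,0],[5.1,0,-15],100],[[0,0,0],[5.1,0,-15],100]]'

```text
clock: 13.05
eef_pos: [0.4701, 0.0552, 0.0334]
orientation: [[-0.053, 0.999, -0.008], [0.989, 0.053, 0.138], [0.138, -0.0, -0.99]]
force: [2.1, -8.0, 0.2]
gripper_width: 0.997
grasp_force: 3.6
```

Run:
```python
from h import *
st(); board()
```

```text
t 13.05 tray [-24.8  15.   33.4] toolz [-0.     0.138 -0.99 ] tooly [ 1.    -0.003 -0.   ] F [ 1.7 -8.1  0.2] q [ 0.31  0.48 -0.52  2.1   0.17  0.6  -0.25] w 0.9967192851704434
180 front [ 38. 154.] rear [34. 69.]
195 front [ -8. 152.] rear [-13.  53.]
205 front [-38. 152.] rear [-44.  42.]
```

Run:
```python
from h import *
rows([17,20,23,26,29,32,35,38,41,44,47,50],np.array([16.8,33.5]),s=([14,50],[.8,4]),dl=1.0)
```

```text
17 [2.2, 0, -5.7] [18.1 39.9]
20 [4.9, 0, -11.0] [20.  45.8]
23 [7.9, 0, -16.0] [22.3 51.5]
26 [11.3, 0, -21.0] [24.9 57.1]
29 [14.8, 0, -25.7] [27.7 62.5]
32 [18.7, 0, -30.2] [30.8 67.8]
35 [22.7, 0, -34.6] [34.2 73. ]
38 [27.1, 0, -38.7] [37.9 77.9]
41 [31.6, 0, -42.6] [41.8 82.6]
44 [36.4, 0, -46.2] [46.  87.2]
47 [41.3, 0, -49.6] [50.4 91.5]
50 [46.4, 0, -52.7] [55.  95.5]
```

Call:
servo_tool --steps '[[[0,0,0],[2.2,0,-5.7],100],[[0,0,0],[4.9,0,-11],100],[[0,0,0],[7.9,0,-16],100],[[0,0,0],[11.3,0,-21],100],[[0,0,0],[14.8,0,-25.7],100],[[0,0,0],[14.8,0,-25.7],100]]'

```text
clock: 13.85
eef_pos: [0.4697, 0.0635, 0.0611]
orientation: [[-0.051, 0.999, -0.008], [0.99, 0.052, 0.134], [0.135, -0.001, -0.991]]
force: [-0.0, -15.8, 4.2]
gripper_width: 1.004
grasp_force: 8.7
```

Run:
```python
from h import *
st()
```

```text
t 13.85 tray [-24.8  23.3  61.1] toolz [-0.     0.135 -0.991] tooly [ 1.    -0.004 -0.001] F [ -0.9 -15.8   4.2] q [ 0.31  0.44 -0.54  2.09  0.14  0.66 -0.25] w 1.003959585138954
```

Run:
```python
from h import *
cmd=np.array([27.9,61.0])
for th in range(29,74,3):
    off=np.interp(th,[29,50,60],[-3,-1.2,0]); d=tip(th,np.interp(th,[29,75],[2,10]),1)+[off,0]-cmd
    print(th,[round(float(.99*d[0]+.139*d[1]),1),0,round(float(.139*d[0]-.99*d[1]),1)],(d+cmd).round(1))
```

```text
29 [-2.9, 0, -0.6] [24.9 61.1]
32 [1.1, 0, -4.8] [28.4 65.9]
35 [5.5, 0, -8.9] [32.1 70.5]
38 [10.0, 0, -12.7] [36.1 75. ]
41 [14.8, 0, -16.3] [40.3 79.2]
44 [19.8, 0, -19.6] [44.8 83.2]
47 [25.1, 0, -22.7] [49.6 87. ]
50 [30.4, 0, -25.5] [54.5 90.5]
53 [36.1, 0, -28.1] [59.8 93.8]
56 [41.9, 0, -30.3] [65.2 96.9]
59 [47.9, 0, -32.3] [70.8 99.7]
62 [53.7, 0, -34.0] [ 76.4 102.2]
65 [59.6, 0, -35.4] [ 82.  104.4]
68 [65.5, 0, -36.6] [ 87.7 106.3]
71 [71.5, 0, -37.4] [ 93.6 107.9]
```

Call:
servo_tool --steps '[[[0,0,0],[-2.9,0,-0.6],100],[[0,0,0],[1.1,0,-4.8],100],[[0,0,0],[5.5,0,-8.9],100],[[0,0,0],[10,0,-12.7],100],[[0,0,0],[14.8,0,-16.3],100],[[0,0,0],[19.8,0,-19.6],100],[[0,0,0],[19.8,0,-19.6],100]]'

```text
clock: 14.72
eef_pos: [0.4687, 0.085, 0.0834]
orientation: [[-0.054, 0.998, -0.007], [0.989, 0.055, 0.139], [0.14, 0.0, -0.99]]
force: [0.1, 1.1, -0.1]
gripper_width: 0.999
grasp_force: 0.0
```

Run:
```python
from h import *
st(); board()
```

```text
t 14.725 tray [-24.6  44.8  83.4] toolz [ 0.    0.14 -0.99] tooly [ 1.    -0.001  0.   ] F [ 0.2  1.1 -0.1] q [ 0.29  0.4  -0.57  2.07  0.12  0.71 -0.27] w 0.9988717314806159
180 front [ 38. 151.] rear [ 36. 124.]
195 front [ -8. 149.] rear [-11.  98.]
205 front [-38. 149.] rear [-42.  84.]
```

Run:
```python
from h import *
c=capture("scene")
cv2.imwrite("pics/s3.png",cv2.resize(c["image"][140:270,180:320,::-1],None,fx=4,fy=4,interpolation=2))
```

```text
(no output)
```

View pics/s3.png

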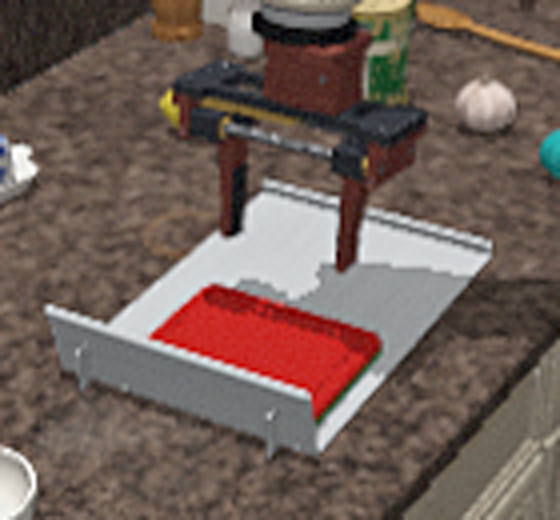

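The scene view shows the board lying flat again, still red up and against the upstand foot ((205,290)–(380,350)). It slipped off when I eased the push. I'll retry with a lower tip, a firmer push and more tool tilt as the edge rises.

```bash
cat >> h.py <<'E'
def tp(th,ph,s,dl,C=(145.5,10)):
    t,p=np.radians([th,ph]); n=np.array([np.cos(p),np.sin(p)]); u=np.array([-n[1],n[0]])
    y,z=np.array(C)+118*np.array([-np.cos(t),np.sin(t)])+(dl-16)*n-(s+1.6)*u
    return (-25,float(y),float(z),ph)
E
python3 - <<'E'
from h import *
plan([(-25,-10,80,8),(-25,-10,4.7,8),(-25,8,4.7,8),tp(0,8,1.5,1),tp(0,8,1.5,2.5)],"now"); print(tp(0,8,1.5,2.5))
E
```

```text
(-25, -10, 80, 8) turn [-0.0, -0.0, -0.0] shift [-54.2, -0.2, -4.5]
(-25, -10, 4.7, 8) turn [-0.0, -0.0, -0.0] shift [-64.7, -0.1, 70.0]
(-25, 8, 4.7, 8) turn [-0.0, -0.0, -0.0] shift [-46.9, -0.2, 72.5]
(-25, 13.077415581852648, 4.84257247250015, 8) turn [-0.0, -0.0, -0.0] shift [-41.8, -0.2, 73.1]
(-25, 14.562817684965003, 5.051332123940249, 8) turn [-0.0, -0.0, -0.0] shift [-40.3, -0.2, 73.1]
(-25, 14.562817684965003, 5.051332123940249, 8)
```

Call:
servo_tool --steps '[[[0,0,0],[-54,0,-4.5],100],[[0,0,0],[-54,0,-4.5],100],[[0,0,0],[-60,0,35],100],[[0,0,0],[-64,0,65],100],[[0,0,0],[-64.7,0,70],100],[[0,0,0],[-64.7,0,70],100],[[0,0,0],[-56,0,71.3],100],[[0,0,0],[-47,0,72.5],100],[[0,0,0],[-44,0,73],100],[[0,0,0],[-41.8,0,73.1],100],[[0,0,0],[-40.3,0,73.1],100],[[0,0,0],[-40.3,0,73.1],100]]'

```text
clock: 16.32
eef_pos: [0.4706, 0.0522, 0.0052]
orientation: [[-0.052, 0.999, -0.007], [0.989, 0.053, 0.136], [0.136, -0.0, -0.991]]
force: [0.9, -8.2, 2.0]
gripper_width: 0.998
grasp_force: 4.5
```

Run:
```python
from h import *
st(); board()
L=[(0,8,1.5,2.5),(2,9,1.5,2.7),(4,10.5,1.5,2.8),(6,12,1.5,2.8),(8,14,1.5,2.8),(10,16,1.7,2.8),(12.5,18,2,2.8),(15,21,2.5,2.6)]
plan([tp(*l) for l in L])
```

```text
t 16.325 tray [-24.5  12.    5.2] toolz [ 0.     0.136 -0.991] tooly [ 1.    -0.003 -0.   ] F [ 0.4 -8.3  2. ] q [ 0.28  0.53 -0.48  2.12  0.2   0.54 -0.26] w 0.9981282282721382
180 front [ 38. 151.] rear [33. 63.]
195 front [ -8. 152.] rear [-13.  47.]
205 front [-38. 152.] rear [-44.  36.]
(-25, 14.562817684965003, 5.051332123940249, 8) turn [-0.0, -0.0, -0.0] shift [-0.0, 0.0, 0.0]
(-25, 14.920574323456082, 8.975728370015116, 9) turn [-0.0, 0.02, -0.0] shift [0.9, 0.0, -3.8]
(-25, 15.373407418522198, 12.77766475186218, 10.5) turn [-0.0, 0.04, -0.0] shift [1.8, 0.0, -7.5]
(-25, 15.879394258392566, 16.55766678451389, 12) turn [-0.0, 0.07, -0.0] shift [2.9, 0.0, -11.2]
(-25, 16.59042217801052, 20.221140139916518, 14) turn [-0.0, 0.1, -0.0] shift [4.1, 0.0, -14.7]
(-25, 17.513634032369747, 23.679908271316936, 16) turn [0.0, 0.14, -0.0] shift [5.5, 0.0, -18.0]
(-25, 18.855586324501648, 28.037046660284282, 18) turn [0.0, 0.17, -0.0] shift [7.4, 0.0, -22.2]
(-25, 20.480083375963172, 31.910837049551898, 21) turn [0.0, 0.23, -0.0] shift [9.6, -0.0, -25.8]
```

Call:
servo_tool --steps '[[[0,0,0],[0.6,0,0],100],[[0,0.02,0],[1.5,0,-3.8],100],[[0,0.04,0],[2.4,0,-7.5],100],[[0,0.07,0],[3.5,0,-11.2],100],[[0,0.1,0],[4.7,0,-14.7],100],[[0,0.14,0],[6.1,0,-18],100],[[0,0.14,0],[6.1,0,-18],100]]'

```text
clock: 17.25
eef_pos: [0.4703, 0.0545, 0.0233]
orientation: [[-0.048, 0.999, -0.014], [0.961, 0.05, 0.273], [0.274, -0.001, -0.962]]
force: [0.2, -11.4, 0.3]
gripper_width: 1.002
grasp_force: 5.9
```

Run:
```python
from h import *
st(); board()
```

```text
t 17.25 tray [-24.6  14.3  23.3] toolz [ 0.001  0.274 -0.962] tooly [ 1.    -0.005 -0.001] F [ -0.4 -11.4   0.3] q [ 0.49  0.56 -0.63  2.1   0.07  0.58 -0.07] w 1.0016153085277175
180 front [ 38. 151.] rear [32. 24.]
195 front [ -8. 152.] rear [-14.  26.]
205 front [-38. 152.] rear [-47. -27.]
```

Run:
```python
from h import *
pickle.dump((lambda R,p:(R,p))(*tpose(*tp(10,16,1.7,3.4))),open("ref.pkl","wb"))
L=[(12,18,1.7,3.4),(14,20,1.8,3.4),(16,22,2,3.4),(18,24,2,3.4),(20,26,2.3,3.2),(22,28,2.6,3.),(24,29,3,3.),(26,30,3,3.)]
plan([tp(*l) for l in L])
```

```text
(-25, 19.11502708952932, 27.50147888359726, 18) turn [-0.0, 0.03, 0.0] shift [2.0, 0.0, -3.2]
(-25, 20.327845764837246, 31.042374964185285, 20) turn [-0.0, 0.07, -0.0] shift [4.1, -0.0, -6.3]
(-25, 21.737187048034134, 34.467303032924974, 22) turn [-0.0, 0.1, -0.0] shift [6.4, -0.0, -9.2]
(-25, 23.228910225947995, 38.05035998597535, 24) turn [-0.0, 0.14, -0.0] shift [8.9, -0.0, -12.2]
(-25, 24.821354427110865, 41.24192945296197, 26) turn [0.0, 0.17, 0.0] shift [11.3, -0.0, -14.9]
(-25, 26.585767017653776, 44.39206781685355, 28) turn [-0.0, 0.21, 0.0] shift [13.8, -0.0, -17.4]
(-25, 28.56170405849411, 47.669148166900825, 29) turn [0.0, 0.23, -0.0] shift [16.6, -0.0, -20.0]
(-25, 30.48397228750059, 51.244078463702714, 30) turn [-0.0, 0.24, 0.0] shift [19.5, -0.0, -22.9]
```

Call:
servo_tool --steps '[[[0,0.03,0],[2,0,-3.2],100],[[0,0.07,0],[4.1,0,-6.3],100],[[0,0.1,0],[6.4,0,-9.2],100],[[0,0.14,0],[8.9,0,-12.2],100],[[0,0.17,0],[11.3,0,-14.9],100],[[0,0.17,0],[11.3,0,-14.9],100]]'

```text
clock: 18.05
eef_pos: [0.4703, 0.0597, 0.0401]
orientation: [[-0.045, 0.999, -0.022], [0.901, 0.05, 0.43], [0.431, -0.0, -0.902]]
force: [-1.2, -18.5, 3.8]
gripper_width: 1.002
grasp_force: 9.3
```

Run:
```python
from h import *
st(); board()
```

```text
t 18.05 tray [-24.4  19.5  40.1] toolz [ 0.002  0.431 -0.902] tooly [ 1.    -0.006 -0.   ] F [ -2.3 -18.4   3.8] q [ 0.7   0.63 -0.77  2.07 -0.04  0.63  0.11] w 1.0015209741567497
180 front [ 38. 154.] rear [31. 21.]
195 front [ -8. 152.] rear [-16. -13.]
205 front [-38. 152.] rear [-46. -15.]
```

```bash
cat >> h.py <<'E'
def ed(th,ph,N=13,rho=123,C=(145.5,10)):
    t,p=np.radians([th,ph]); n=np.array([np.cos(p),np.sin(p)]); u=np.array([-n[1],n[0]])
    y,z=np.array(C)+rho*np.array([-np.cos(t),np.sin(t)])-10*n-1.6*u+N*np.array([np.cos(t)/3.4,-np.sin(t)/13])
    return (-25,float(y),float(z),ph)
def corner(C=(145.5,10)):
    s=status.observe(); x,y,z=totray(s["eef_pos"]); tz=(TR.T@np.array(s["orientation"]))[:,2]; n=np.array([-tz[2],tz[1]]); u=np.array([-n[1],n[0]])
    r=np.array([y,z])+10*n+1.6*u-C; f=TR.T@s["force"]; t=np.arctan2(r[1],-r[0]); a=np.array([np.cos(t),-np.sin(t)]); b=np.array([np.sin(t),np.cos(t)])
    print("corner rho",np.hypot(*r).round(1),"theta",np.degrees(t).round(1),"phi",np.degrees(np.arcsin(tz[1])).round(1),"N ax",(-f[1:]@a).round(1),"perp",(-f[1:]@b).round(1),"t",s["clock"])
E
python3 - <<'E'
from h import *
corner(); pickle.dump(tpose(*tp(20,26,2.3,3.2)),open("ref.pkl","wb"))
plan([ed(t,26) for t in (19,21,23,25,27,29,31,33)])
E
```

```text
corner rho 123.0 theta 17.0 phi 25.5 N ax 19.5 perp 2.2 t 18.1
(-25, 24.529886656328742, 43.89753290180367, 26) turn [0.0, 0.0, 0.0] shift [0.9, 0.0, -2.5]
(-25, 25.95263313167493, 47.8991079025572, 26) turn [0.0, 0.0, 0.0] shift [3.9, 0.0, -5.5]
(-25, 27.51093377806825, 51.84741573372196, 26) turn [0.0, 0.0, 0.0] shift [7.1, 0.0, -8.4]
(-25, 29.20289004620893, 55.73764599039589, 26) turn [0.0, 0.0, 0.0] shift [10.3, 0.0, -11.1]
(-25, 31.026440548010065, 59.56505902625526, 26) turn [0.0, 0.0, 0.0] shift [13.6, 0.0, -13.7]
(-25, 32.979363568081695, 63.32499172808368, 26) turn [0.0, 0.0, 0.0] shift [17.0, 0.0, -16.3]
(-25, 35.05927977054853, 67.01286319705716, 26) turn [0.0, 0.0, 0.0] shift [20.5, 0.0, -18.7]
(-25, 37.26365509790443, 70.62418032986386, 26) turn [0.0, 0.0, 0.0] shift [24.1, 0.0, -21.0]
```

Call:
servo_tool --steps '[[[0,0,0],[0.9,0,-2.5],100],[[0,0,0],[3.9,0,-5.5],100],[[0,0,0],[7.1,0,-8.4],100],[[0,0,0],[10.3,0,-11.1],100],[[0,0,0],[13.6,0,-13.7],100],[[0,0,0],[13.6,0,-13.7],100]]'

```text
clock: 18.85
eef_pos: [0.4701, 0.0675, 0.0591]
orientation: [[-0.046, 0.999, -0.022], [0.901, 0.051, 0.43], [0.431, 0.001, -0.902]]
force: [-1.2, -14.6, 5.0]
gripper_width: 0.999
grasp_force: 7.5
```

Run:
```python
from h import *
st();corner(); pickle.dump(tpose(*ed(27,26)),open("ref.pkl","wb"))
plan([ed(t,26) for t in (29,31,33,36,39,42)])
```

```text
t 18.85 tray [-24.1  27.3  59.1] toolz [ 0.003  0.431 -0.902] tooly [ 1.    -0.005  0.001] F [ -2.  -14.5   5. ] q [ 0.7   0.59 -0.79  2.06 -0.06  0.66  0.1 ] w 0.99928208997255
corner rho 122.8 theta 26.5 phi 25.5 N ax 15.3 perp 2.0 t 18.85
(-25, 32.979363568081695, 63.32499172808368, 26) turn [0.0, 0.0, 0.0] shift [3.4, -0.0, -2.5]
(-25, 35.05927977054853, 67.01286319705716, 26) turn [0.0, 0.0, 0.0] shift [6.9, -0.0, -4.9]
(-25, 37.26365509790443, 70.62418032986386, 26) turn [0.0, 0.0, 0.0] shift [10.5, 0.0, -7.2]
(-25, 40.79766333636241, 75.88801883771227, 26) turn [0.0, 0.0, 0.0] shift [15.9, 0.0, -10.4]
(-25, 44.59594055352832, 80.95530576611073, 26) turn [0.0, 0.0, 0.0] shift [21.6, -0.0, -13.3]
(-25, 48.648075935564925, 85.81215203381126, 26) turn [0.0, 0.0, 0.0] shift [27.3, 0.0, -15.9]
```

Now it tracks well (15 N axial, 2 N perpendicular).

Call:
servo_tool --steps '[[[0,0,0],[3.4,0,-2.5],100],[[0,0,0],[6.9,0,-4.9],100],[[0,0,0],[10.5,0,-7.2],100],[[0,0,0],[15.9,0,-10.4],100],[[0,0,0],[21.6,0,-13.3],100],[[0,0,0],[27.3,0,-15.9],100],[[0,0,0],[27.3,0,-15.9],100]]'

```text
clock: 19.73
eef_pos: [0.4702, 0.0844, 0.086]
orientation: [[-0.047, 0.999, -0.02], [0.902, 0.051, 0.429], [0.43, 0.002, -0.903]]
force: [-1.8, -21.8, 16.4]
gripper_width: 1.0
grasp_force: 18.5
```

Run:
```python
from h import *
st();corner(); pickle.dump(tpose(*ed(42,26)),open("ref.pkl","wb"))
plan([ed(*t) for t in ((45,26),(48,26),(51,25),(54,24),(57,22),(60,20))])
```

```text
t 19.725 tray [-23.1  44.2  86. ] toolz [ 0.004  0.43  -0.903] tooly [ 1.    -0.005  0.002] F [ -3.  -21.6  16.4] q [ 0.69  0.54 -0.82  2.06 -0.09  0.7   0.07] w 0.9996821731952373
corner rho 123.8 theta 41.3 phi 25.4 N ax 27.1 perp 2.0 t 19.725
(-25, 52.94296286105053, 90.44524536278934, 26) turn [0.0, 0.0, 0.0] shift [5.9, -0.0, -2.3]
(-25, 57.46882934345633, 94.84188676627264, 26) turn [0.0, 0.0, 0.0] shift [11.9, -0.0, -4.2]
(-25, 62.11292827389092, 99.13553222108482, 25) turn [0.0, -0.02, -0.0] shift [17.9, -0.0, -6.1]
(-25, 66.9651522204629, 103.17103415075742, 24) turn [0.0, -0.03, -0.0] shift [24.1, 0.0, -7.6]
(-25, 71.91937406612436, 107.08824918787575, 22) turn [-0.0, -0.07, 0.0] shift [30.2, -0.0, -8.9]
(-25, 77.06207072734432, 110.73138963518736, 20) turn [0.0, -0.1, -0.0] shift [36.5, -0.0, -9.9]
```

Run:
```python
from h import *
pickle.dump(tpose(*ed(42,26)),open("ref.pkl","wb"))
plan([ed(*t,N=9.5,rho=124.5) for t in ((43,26),(45,26),(47,26),(49.5,25.5),(52,25),(54,24),(57,22),(60,20))])
```

```text
(-25, 48.20340580422005, 88.58863046884287, 26) turn [0.0, 0.0, 0.0] shift [0.8, -0.0, -2.7]
(-25, 51.15439864981398, 91.69628043719631, 26) turn [0.0, 0.0, 0.0] shift [4.8, -0.0, -4.2]
(-25, 54.21024119720559, 94.6973031276648, 26) turn [0.0, 0.0, 0.0] shift [8.9, -0.0, -5.5]
(-25, 58.121317146974086, 98.36561401160725, 25.5) turn [-0.0, -0.01, -0.0] shift [14.0, -0.0, -7.1]
(-25, 62.18348826319586, 101.85520973512018, 25) turn [0.0, -0.02, -0.0] shift [19.2, -0.0, -8.5]
(-25, 65.4784012881937, 104.60237191003617, 24) turn [0.0, -0.03, -0.0] shift [23.4, -0.0, -9.5]
(-25, 70.54175768343929, 108.57205096193304, 22) turn [-0.0, -0.07, 0.0] shift [29.7, -0.0, -10.9]
(-25, 75.79736484499138, 112.26358842649827, 20) turn [0.0, -0.1, -0.0] shift [36.0, -0.0, -11.9]
```

Call:
servo_tool --steps '[[[0,0,0],[0.8,0,-2.7],100],[[0,0,0],[4.8,0,-4.2],100],[[0,0,0],[8.9,0,-5.5],100],[[0,-0.01,0],[14,0,-7.1],100],[[0,-0.02,0],[19.2,0,-8.5],100],[[0,-0.02,0],[19.2,0,-8.5],100]]'

```text
clock: 20.48
eef_pos: [0.4693, 0.1006, 0.1026]
orientation: [[-0.049, 0.999, -0.019], [0.909, 0.052, 0.413], [0.414, 0.003, -0.91]]
force: [-0.6, -11.9, 11.7]
gripper_width: 0.997
grasp_force: 8.4
```

Run:
```python
from h import *
st();corner(); pickle.dump(tpose(*ed(52,25,9.5,124.5)),open("ref.pkl","wb"))
plan([ed(*t,N=9.5,rho=124.5) for t in ((54,24),(57,22),(60,20),(63,18),(66,16))])
```

```text
t 20.475 tray [-23.   60.4 102.6] toolz [ 0.004  0.414 -0.91 ] tooly [ 1.    -0.004  0.003] F [ -1.3 -11.8  11.7] q [ 0.66  0.5  -0.83  2.05 -0.1   0.71  0.03] w 0.9970722562439487
corner rho 124.6 theta 52.0 phi 24.5 N ax 16.5 perp 2.2 t 20.475
(-25, 65.4784012881937, 104.60237191003617, 24) turn [0.0, -0.02, -0.0] shift [4.1, -0.0, -1.1]
(-25, 70.54175768343929, 108.57205096193304, 22) turn [-0.0, -0.05, 0.0] shift [10.4, -0.0, -2.6]
(-25, 75.79736484499138, 112.26358842649827, 20) turn [0.0, -0.09, 0.0] shift [16.7, -0.0, -3.7]
(-25, 81.23054767739411, 115.66733173933858, 18) turn [-0.0, -0.12, 0.0] shift [23.1, -0.0, -4.5]
(-25, 86.82616077911045, 118.77442629347829, 16) turn [0.0, -0.16, 0.0] shift [29.5, -0.0, -4.9]
```

Call:
servo_tool --steps '[[[0,-0.02,0],[4.1,0,-1.4],100],[[0,-0.05,0],[10.3,0,-3.0],100],[[0,-0.09,0],[16.5,0,-4.2],100],[[0,-0.12,0],[22.8,0,-5.1],100],[[0,-0.16,0],[29.2,0,-5.6],100],[[0,-0.16,0],[29.2,0,-5.6],100]]'

```text
clock: 21.22
eef_pos: [0.4678, 0.1274, 0.1205]
orientation: [[-0.054, 0.998, -0.011], [0.963, 0.055, 0.265], [0.265, 0.004, -0.964]]
force: [1.2, -4.5, 10.2]
gripper_width: 1.003
grasp_force: 5.8
```

Run:
```python
from h import *
st();corner(); R,p=pickle.load(open("ref.pkl","rb")); 
R0,p0=tpose(*ed(52,25,9.5,124.5)); R1=R0@Ro.from_rotvec([0,-.16,0]).as_matrix(); p1=p0+R0@np.array([29.2,0,-5.6])/1000; pickle.dump((R1,p1),open("ref.pkl","wb")); print(totray(p1))
plan([ed(*t,N=9.5,rho=125) for t in ((66,16),(69,14),(72,11),(75,8),(78,6),(81,4),(84,2))])
```

```text
t 21.225 tray [-23.1  87.2 120.5] toolz [ 0.004  0.265 -0.964] tooly [ 1.    -0.001  0.004] F [ 1.  -4.6 10.2] q [ 0.45  0.4  -0.75  2.04  0.01  0.75 -0.2 ] w 1.0026562133711485
corner rho 124.8 theta 66.8 phi 15.4 N ax 11.2 perp 0.2 t 21.225
[-25.          86.28101338 119.27098659]
(-25, 86.62279245757254, 119.23119902229959, 16) turn [0.0, 0.0, -0.0] shift [0.3, -0.0, 0.1]
(-25, 92.38944628900175, 122.04362934397938, 14) turn [-0.0, -0.03, -0.0] shift [6.6, -0.0, -1.0]
(-25, 98.22532809848153, 124.70836825078139, 11) turn [0.0, -0.08, -0.0] shift [13.0, -0.0, -2.0]
(-25, 104.19078649762118, 127.058699493489, 8) turn [0.0, -0.14, 0.0] shift [19.4, -0.0, -2.6]
(-25, 110.31399495966932, 128.91713025669293, 6) turn [0.0, -0.17, -0.0] shift [25.8, -0.0, -2.7]
(-25, 116.51875802474062, 130.44560310763882, 4) turn [0.0, -0.21, 0.0] shift [32.1, -0.0, -2.5]
(-25, 122.78793783991244, 131.64045063031716, 2) turn [0.0, -0.24, -0.0] shift [38.5, -0.0, -1.9]
```

Call:
servo_tool --steps '[[[0,-0.03,0],[6.6,0,-0.7],100],[[0,-0.08,0],[13,0,-1.7],100],[[0,-0.14,0],[19.4,0,-2.3],100],[[0,-0.17,0],[25.8,0,-2.4],100],[[0,-0.17,0],[25.8,0,-2.4],100]]'

```text
clock: 21.85
eef_pos: [0.4661, 0.1527, 0.1295]
orientation: [[-0.056, 0.998, -0.002], [0.993, 0.056, 0.1], [0.1, 0.003, -0.995]]
force: [1.8, -1.4, 7.3]
gripper_width: 1.0
grasp_force: 4.1
```

Run:
```python
from h import *
st();corner(); 
R0,p0=pickle.load(open("ref.pkl","rb"))
R,p=tpose(*ed(78,6,9.5,125)); 
pickle.dump((R,p-[0,0,.0003]),open("ref.pkl","wb"))
plan([ed(*t,N=9.5,rho=125) for t in ((80,5),(82,4),(84,3),(86,2),(88,1),(90,0),(93,0),(96,0))])
```

```text
t 21.85 tray [-23.3 112.5 129.5] toolz [ 0.003  0.1   -0.995] tooly [1.    0.    0.003] F [ 1.7 -1.5  7.3] q [ 0.2   0.36 -0.66  2.01  0.17  0.82 -0.48] w 1.00044480268502
corner rho 124.3 theta 79.3 phi 5.7 N ax 7.5 perp 0.1 t 21.85
(-25, 114.45667343671127, 129.9158329779783, 5) turn [0.0, -0.02, -0.0] shift [4.3, 0.0, -0.9]
(-25, 118.62819825277259, 130.76618393998976, 4) turn [0.0, -0.03, 0.0] shift [8.5, 0.0, -1.3]
(-25, 122.82344909782238, 131.467304102536, 3) turn [0.0, -0.05, -0.0] shift [12.7, -0.0, -1.5]
(-25, 127.03727950080244, 132.01849687857103, 2) turn [0.0, -0.07, -0.0] shift [17.0, 0.0, -1.6]
(-25, 131.26452311053308, 132.41924893486535, 1) turn [0.0, -0.09, -0.0] shift [21.2, 0.0, -1.6]
(-25, 135.5, 132.66923076923078, 0) turn [0.0, -0.1, -0.0] shift [25.5, -0.0, -1.4]
(-25, 141.89576171145387, 132.4989241073857, 0) turn [0.0, -0.1, -0.0] shift [31.8, 0.0, -0.6]
(-25, 148.2739930846206, 131.98847092057275, 0) turn [0.0, -0.1, -0.0] shift [38.1, 0.0, 0.6]
```

Call:
servo_tool --steps '[[[0,-0.02,0],[4.3,0,-0.6],100],[[0,-0.03,0],[8.5,0,-0.9],100],[[0,-0.05,0],[12.7,0,-1.1],100],[[0,-0.07,0],[17,0,-1.2],100],[[0,-0.09,0],[21.2,0,-1.2],100],[[0,-0.1,0],[25.5,0,-1.0],100],[[0,-0.1,0],[30,0,-0.5],100],[[0,-0.1,0],[30,0,-0.5],100]]'

```text
clock: 22.85
eef_pos: [0.4639, 0.1818, 0.1322]
orientation: [[-0.055, 0.998, 0.001], [0.998, 0.055, 0.001], [0.001, 0.001, -1.0]]
force: [1.2, 0.2, 7.0]
gripper_width: 0.999
grasp_force: 3.6
```

```bash
cat >> h.py <<'E'
def red():
    for n in ("top","scene"):
        c=capture(n); h=cv2.cvtColor(c["image"],cv2.COLOR_RGB2HSV); w=np.zeros(h.shape[:2],np.uint8)
        if n=="top": w[150:245,150:275]=255
        else: w[150:270,180:310]=255
        for nm,m in (("red",cv2.inRange(h,(0,140,60),(8,255,255))|cv2.inRange(h,(172,140,60),(180,255,255))),("green",cv2.inRange(h,(45,90,30),(80,255,255)))):
            m&=w; ys,xs=np.where(m); print(n,nm,len(xs),(xs.min(),xs.max(),ys.min(),ys.max()) if len(xs) else "")
E
python3 - <<'E'
from h import *
st();corner(); red()
E
```

```text
t 22.85 tray [-23.9 141.8 132.2] toolz [ 0.001  0.001 -1.   ] tooly [ 1.    -0.001  0.001] F [1.2 0.1 7. ] q [ 0.04  0.37 -0.63  1.97  0.28  0.89 -0.68] w 0.9985750979550069
corner rho 124.0 theta 92.9 phi 0.0 N ax 7.0 perp 0.2 t 22.85
top red 0 
top green 171 (np.int64(167), np.int64(178), np.int64(172), np.int64(200))
scene red 1452 (np.int64(199), np.int64(263), np.int64(151), np.int64(236))
scene green 120 (np.int64(211), np.int64(281), np.int64(152), np.int64(235))
```

Call:
servo_tool --steps '[[[0,0,0],[5,0,0.2],100],[[0,0,0],[10,0,0.7],100],[[0,0,0],[15,0,1.3],100],[[0,0,0],[20,0,2],100],[[0,0,0],[24,0,2.2],100],[[0,0,0],[24,0,2.2],100]]'

```text
clock: 23.7
eef_pos: [0.4615, 0.205, 0.1291]
orientation: [[-0.055, 0.998, -0.001], [0.998, 0.055, -0.0], [-0.0, -0.001, -1.0]]
force: [-0.1, 0.3, 2.3]
gripper_width: 0.996
grasp_force: 0.9
```

Run:
```python
from h import *
st();corner(); red()
```

```text
t 23.7 tray [-25.  165.1 129.1] toolz [-0.001 -0.    -1.   ] tooly [ 1.    -0.001 -0.001] F [-0.1  0.3  2.3] q [-0.01  0.39 -0.63  1.95  0.29  0.89 -0.73] w 0.9961794672756438
corner rho 124.3 theta 103.8 phi -0.0 N ax 2.3 perp 0.2 t 23.7
top red 0 
top green 610 (np.int64(158), np.int64(180), np.int64(169), np.int64(215))
scene red 1146 (np.int64(194), np.int64(262), np.int64(150), np.int64(236))
scene green 139 (np.int64(205), np.int64(281), np.int64(152), np.int64(236))
```

Call:
servo_tool --steps '[[[0,0,0],[0,0,-20],100],[[0,0,0],[0,0,-60],100],[[0,0,0],[-40,0,-110],100],[[0,0,0],[-80,0,-120],100],[[0,0,0],[-80,0,-120],100]]'

```text
clock: 24.42
eef_pos: [0.467, 0.1213, 0.25]
orientation: [[-0.048, 0.999, 0.001], [0.999, 0.048, -0.002], [-0.002, 0.001, -1.0]]
force: [0.4, 0.1, 0.0]
gripper_width: 1.006
grasp_force: 0.0
```

Run:
```python
from h import *
st()
c=capture("top"); h=cv2.cvtColor(c["image"],cv2.COLOR_RGB2HSV)
m=cv2.inRange(h,(40,70,25),(85,255,255)); m[:150]=0;m[245:]=0;m[:,:145]=0;m[:,270:]=0
print("green",m.sum()/255)
k=max(cv2.findContours(m,0,1)[0],key=cv2.contourArea); r=cv2.minAreaRect(k); print(r)
for q in cv2.boxPoints(r): print(q.round(1),"z134",totray(onz(c,*q,.130)).round(0)[:2],"z4",totray(onz(c,*q,.01)).round(0)[:2])
red()
c=capture("wrist"); cv2.imwrite("pics/w4.png",c["image"][:,:,::-1]); pickle.dump(c,open("w4.pkl","wb"))
```

```text
t 24.425 tray [-24.2  81.2 250. ] toolz [ 0.001 -0.002 -1.   ] tooly [ 1.    -0.007  0.001] F [0.4 0.1 0. ] q [ 0.21  0.2  -0.64  1.86  0.13  1.13 -0.43] w 1.0059279991181092
green 0.0Traceback (most recent call last):
  File "<stdin>", line 6, in <module>
ValueError: max() iterable argument is empty
```

Run:
```python
from h import *
red()
c=capture("wrist"); cv2.imwrite("pics/w4.png",c["image"][:,:,::-1]); pickle.dump(c,open("w4.pkl","wb"))
h=cv2.cvtColor(c["image"],cv2.COLOR_RGB2HSV)
for n,m in(("g",cv2.inRange(h,(40,70,25),(85,255,255))),("r",cv2.inRange(h,(0,140,60),(8,255,255))|cv2.inRange(h,(172,140,60),(180,255,255)))):
    for k in cv2.findContours(m,0,1)[0]:
        if cv2.contourArea(k)>100: r=cv2.minAreaRect(k); print(n,cv2.contourArea(k),cv2.boundingRect(k),[ (totray(onz(c,*q,.13)).round(0)[:2].tolist()) for q in cv2.boxPoints(r)])
```

```text
top red 0 
top green 0 
scene red 851 (np.int64(202), np.int64(262), np.int64(150), np.int64(236))
scene green 160 (np.int64(205), np.int64(281), np.int64(153), np.int64(236))
g 6816.5 (167, 82, 188, 43) [[-97.0, 172.0], [56.0, 172.0], [59.0, 138.0], [-99.0, 138.0]]
r 1446.0 (167, 71, 187, 13) [[-97.0, 171.0], [-97.0, 181.0], [55.0, 180.0], [56.0, 171.0]]
```

View pics/w4.png

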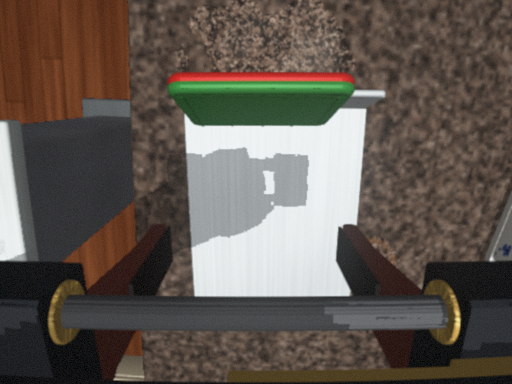

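The wrist view shows the board standing against the upstand, with the green face towards me ((170–355), rows 82–125), the red face behind it and the top edge at row ~82. Next I turn the jaws across it and grip its top edge.

Run:
```python
from h import *
for sp in(-90,90):
    plan([(-21,120,240,-12,sp),(-21,183,185,-12,sp)],"now")
```

```text
(-21, 120, 240, -12, -90) turn [0.16, -0.17, -1.56] shift [34.3, 4.2, 8.7]
(-21, 183, 185, -12, -90) turn [0.16, -0.17, -1.56] shift [97.3, 4.3, 63.8]
(-21, 120, 240, -12, 90) turn [-0.17, -0.16, 1.56] shift [34.3, 4.2, 8.7]
(-21, 183, 185, -12, 90) turn [-0.17, -0.16, 1.56] shift [97.3, 4.3, 63.8]
```

Call:
servo_tool --steps '[[[-0.17,-0.16,1.56],[34,4,9],60],[[-0.17,-0.16,1.56],[34,4,9],60],[[-0.17,-0.16,1.56],[34,4,9],60],[[-0.17,-0.16,1.56],[34,4,9],60],[[-0.17,-0.16,1.56],[34,4,9],60],[[-0.17,-0.16,1.56],[34,4,9],60],[[-0.17,-0.16,1.56],[34,4,9],60],[[-0.17,-0.16,1.56],[34,4,9],60],[[-0.17,-0.16,1.56],[34,4,9],60],[[-0.17,-0.16,1.56],[97,4,45],60],[[-0.17,-0.16,1.56],[97,4,64],60],[[-0.17,-0.16,1.56],[97,4,64],60]]'

```text
clock: 26.12
eef_pos: [0.4632, 0.2231, 0.1831]
orientation: [[0.998, 0.062, 0.014], [0.063, -0.976, -0.21], [0.001, 0.21, -0.978]]
force: [0.4, 0.1, -0.0]
gripper_width: 0.6
grasp_force: 0.0
```

Run:
```python
from h import *
st()
s=status.observe(); R=np.array(s["orientation"]);p=np.array(s["eef_pos"])
c=capture("wrist"); im=c["image"]; h=cv2.cvtColor(im,cv2.COLOR_RGB2HSV)
cv2.imwrite("pics/w5.png",im[:,:,::-1])
for n,m in(("g",cv2.inRange(h,(40,70,25),(85,255,255))),("r",cv2.inRange(h,(0,140,60),(8,255,255))|cv2.inRange(h,(172,140,60),(180,255,255)))):
    for k in cv2.findContours(m,0,1)[0]:
        if cv2.contourArea(k)>200: r=cv2.minAreaRect(k); print(n,cv2.contourArea(k),cv2.boundingRect(k),[ (totray(onz(c,*q,.13)).round(0)[:2].tolist()) for q in cv2.boxPoints(r)])
print(h[240:380:6,256].tolist())
for z in(-.005,0,.01,.02): print(z,[proj(c,p+R@[0,y,z]).round().tolist() for y in(-.026,.026)])
plan([(-21,170.5,120.3,-12,90)],"now")
```

```text
t 26.125 tray [-22.4 183.  183.1] toolz [ 0.002 -0.21  -0.978] tooly [ 0.007 -0.978  0.21 ] F [ 0.4  0.1 -0. ] q [-0.3   0.37 -0.46  1.82  0.36  1.16 -2.43] w 0.5997127505354632
g 3291.0 (250, 88, 20, 209) [[-92.0, 173.0], [58.0, 172.0], [58.0, 160.0], [-94.0, 159.0]]
r 2174.5 (237, 87, 14, 210) [[-90.0, 183.0], [59.0, 181.0], [59.0, 173.0], [-92.0, 173.0]]
[[62, 129, 101], [62, 126, 101], [61, 126, 101], [62, 130, 100], [62, 142, 97], [62, 134, 101], [62, 133, 96], [63, 133, 96], [63, 145, 97], [63, 149, 91], [135, 33, 47], [150, 14, 55], [90, 11, 72], [120, 13, 76], [105, 13, 76], [126, 20, 63], [90, 14, 53], [120, 9, 60], [120, 14, 56], [108, 22, 59], [98, 18, 56], [114, 22, 58], [20, 135, 85], [21, 145, 81]]
-0.005 [[201.0, 244.0], [300.0, 244.0]]
0 [[202.0, 240.0], [299.0, 240.0]]
0.01 [[205.0, 233.0], [296.0, 233.0]]
0.02 [[207.0, 227.0], [294.0, 227.0]]
(-21, 170.5, 120.3, -12, 90) turn [0.0, -0.0, 0.01] shift [0.2, -2.0, 65.2]
```

Call:
servo_tool --steps '[[[0,0,-1.5],[2,0,0],60],[[0,0,-1.5],[2,0,0],60],[[0,0,-1.5],[2,0,0],60],[[0,0,-1.5],[2,0,0],60],[[0,0,-1.5],[2,0,0],60],[[0,0,-1.5],[2,0,0],60],[[0,0,-1.5],[2,0,0],60],[[0,0,-1.5],[2,0,0],60],[[0,0,-2.9],[2,0,0],60],[[0,0,-2.9],[2,0,0],60],[[0,0,-2.9],[2,0,0],60],[[0,0,-2.9],[2,0,0],60],[[0,0,-2.9],[2,0,0],60],[[0,0,-2.9],[2,0,0],60],[[0,0,-2.9],[2,0,0],60],[[0,0,-3.13],[2,0,0],60],[[0,0,-3.13],[2,0,0],60],[[0,0,-3.13],[2,0,0],60]]'

```text
clock: 28.42
eef_pos: [0.4677, 0.2213, 0.1861]
orientation: [[-0.999, -0.043, 0.018], [-0.046, 0.977, -0.208], [-0.009, -0.209, -0.978]]
force: [0.4, 1.0, -0.3]
gripper_width: 0.592
grasp_force: 0.0
```

Run:
```python
from h import *
st(); plan([(-19,172,121.5,-12,-90)],"now")
```

```text
t 28.425 tray [-17.9 180.9 186.1] toolz [ 0.007 -0.209 -0.978] tooly [ 0.012  0.978 -0.209] F [ 0.4  1.  -0.3] q [ 0.13  0.56 -1.09  1.79  0.65  1.32  0.44] w 0.592156809422446
(-19, 172, 121.5, -12, -90) turn [-0.0, 0.01, -0.01] shift [1.6, 4.8, 65.0]
```

Call:
servo_tool --steps '[[[0,0.01,-0.01],[1.6,4.8,15],60],[[0,0.01,-0.01],[1.6,4.8,30],60],[[0,0.01,-0.01],[1.6,4.8,42],60],[[0,0.01,-0.01],[1.6,4.8,52],60],[[0,0.01,-0.01],[1.6,4.8,60],60],[[0,0.01,-0.01],[1.6,4.8,65],60],[[0,0.01,-0.01],[1.6,4.8,65],60]]'

```text
clock: 29.3
eef_pos: [0.4664, 0.213, 0.1206]
orientation: [[-0.998, -0.055, 0.008], [-0.056, 0.976, -0.209], [0.004, -0.209, -0.978]]
force: [1.0, 0.9, -0.0]
gripper_width: 0.601
grasp_force: 0.0
```

Run:
```python
from h import *
st()
s=status.observe(); R=np.array(s["orientation"]);p=np.array(s["eef_pos"])
c=capture("wrist"); im=c["image"]; h=cv2.cvtColor(im,cv2.COLOR_RGB2HSV)
for n,m in(("g",cv2.inRange(h,(40,70,25),(85,255,255))),("r",cv2.inRange(h,(0,140,60),(8,255,255))|cv2.inRange(h,(172,140,60),(180,255,255)))):
    for k in cv2.findContours(m,0,1)[0]:
        if cv2.contourArea(k)>200: r=cv2.minAreaRect(k); print(n,cv2.contourArea(k),cv2.boundingRect(k),[ (R.T@(onz(c,*q,.13)-p)*1000).round(0).tolist() for q in cv2.boxPoints(r)])
```

```text
t 29.3 tray [-19.7 172.7 120.6] toolz [-0.004 -0.209 -0.978] tooly [-0.001  0.978 -0.209] F [ 1.1  0.9 -0. ] q [ 0.11  0.63 -1.04  1.86  0.72  1.23  0.39] w 0.6008591109917863
g 494.0 (236, 330, 18, 35) [[-51.0, -12.0, -7.0], [-49.0, -2.0, -9.0], [-73.0, -3.0, -9.0], [-75.0, -13.0, -7.0]]
g 4057.5 (231, 88, 23, 209) [[79.0, -12.0, -7.0], [79.0, -2.0, -9.0], [-27.0, -2.0, -9.0], [-29.0, -14.0, -7.0]]
r 400.5 (254, 331, 15, 34) [[-49.0, -2.0, -9.0], [-48.0, 6.0, -11.0], [-71.0, 6.0, -11.0], [-72.0, -2.0, -9.0]]
r 3091.0 (253, 88, 20, 209) [[79.0, -2.0, -9.0], [79.0, 6.0, -11.0], [-26.0, 8.0, -11.0], [-27.0, -2.0, -9.0]]
```

Call:
servo_tool --grip_force 45 --steps '[[[0,0,0],[0,-2,0],60],[[0,0,0],[0,-2,0],40],[[0,0,0],[0,-2,0],25],[[0,0,0],[0,-2,0],10],[[0,0,0],[0,-2,0],10],[[0,0,0],[0,-2,0],10],[[0,0,0],[0,-2,0],10]]'

```text
clock: 30.22
eef_pos: [0.4666, 0.2113, 0.1213]
orientation: [[-0.998, -0.055, 0.008], [-0.056, 0.976, -0.208], [0.004, -0.209, -0.978]]
force: [1.4, 0.5, -0.3]
gripper_width: 0.193
grasp_force: 45.0
```

Run:
```python
from h import *
st(); print(status.observe()["grasp_force"])
L=[(-20,168,145,-14,-90),(-20,150,180,-20,-90),(-20,110,200,-30,-90),(-20,60,200,-40,-90),(-20,30,190,-50,-90)]
plan(L,"now")
```

```text
t 30.225 tray [-19.6 171.  121.3] toolz [-0.004 -0.209 -0.978] tooly [-0.001  0.978 -0.209] F [ 1.4  0.4 -0.3] q [ 0.11  0.63 -1.04  1.86  0.72  1.23  0.39] w 0.1930143658052444
44.95346636278555
(-20, 168, 145, -14, -90) turn [0.03, -0.0, 0.0] shift [0.5, -7.9, -22.6]
(-20, 150, 180, -20, -90) turn [0.14, -0.0, 0.0] shift [0.6, -32.8, -53.1]
(-20, 110, 200, -30, -90) turn [0.31, -0.0, 0.0] shift [0.7, -76.1, -64.3]
(-20, 60, 200, -40, -90) turn [0.49, -0.0, 0.0] shift [1.0, -125.0, -54.0]
(-20, 30, 190, -50, -90) turn [0.66, -0.0, 0.0] shift [1.0, -152.0, -38.0]
```

Call:
servo_tool --steps '[[[0.01,0,0],[0,-4,-10],10],[[0.03,0,0],[0.5,-8,-22],10],[[0.08,0,0],[0.5,-20,-38],10],[[0.14,0,0],[0.6,-33,-53],10],[[0.22,0,0],[0.6,-55,-59],10],[[0.31,0,0],[0.7,-76,-64],10],[[0.4,0,0],[0.8,-100,-59],10],[[0.49,0,0],[1,-125,-54],10],[[0.58,0,0],[1,-140,-46],10],[[0.66,0,0],[1,-152,-38],10],[[0.66,0,0],[1,-152,-38],10],[[0.66,0,0],[1,-152,-38],10]]'

```text
clock: 31.72
eef_pos: [0.4738, 0.0716, 0.1906]
orientation: [[-0.998, -0.039, 0.041], [-0.056, 0.645, -0.762], [0.003, -0.763, -0.647]]
force: [0.0, 0.4, -3.3]
gripper_width: 0.199
grasp_force: 44.9
```

Run:
```python
from h import *
st(); print(status.observe()["grasp_force"])
L=[(-15,-10,150,-50,-90),(-10,-45,110,-50,-90),(-10,-50,94,-50,-90),(-10,-50,88,-50,-90)]
plan(L,"now")
```

```text
t 31.725 tray [-20.1  31.2 190.6] toolz [-0.002 -0.763 -0.647] tooly [-0.003  0.647 -0.763] F [ 0.1  0.4 -3.3] q [-0.13  0.66 -0.83  1.83  0.9   1.75  0.31] w 0.19943068921124968
44.851486820261925
(-15, -10, 150, -50, -90) turn [0.01, -0.0, 0.0] shift [-5.3, 4.3, 57.7]
(-10, -45, 110, -50, -90) turn [0.01, -0.0, 0.0] shift [-10.4, 12.2, 110.2]
(-10, -50, 94, -50, -90) turn [0.01, -0.0, 0.0] shift [-10.4, 21.2, 124.4]
(-10, -50, 88, -50, -90) turn [0.01, -0.0, 0.0] shift [-10.0, 26.0, 128.0]
```

Call:
servo_tool --steps '[[[0,0,0],[-3,2,28],10],[[0,0,0],[-5,4,57],10],[[0,0,0],[-8,8,84],10],[[0,0,0],[-10,12,110],10],[[0,0,0],[-10,18,119],10],[[0,0,0],[-10,21,124],10],[[0,0,0],[-10,21,124],10]]'

```text
clock: 32.6
eef_pos: [0.4878, -0.0094, 0.0939]
orientation: [[-0.998, -0.04, 0.04], [-0.056, 0.644, -0.763], [0.004, -0.764, -0.645]]
force: [-0.8, -1.2, -3.8]
gripper_width: 0.194
grasp_force: 44.8
```

Run:
```python
from h import *
st(); print(status.observe()["grasp_force"])
plan([(-10,-50,z,-50,-90) for z in (90,87,85)])
```

```text
t 32.6 tray [-10.7 -50.4  93.9] toolz [-0.002 -0.764 -0.645] tooly [-0.004  0.645 -0.764] F [-0.8 -1.1 -3.8] q [-0.04  0.77 -0.76  1.95  1.05  1.58  0.24] w 0.19409584924166465
44.83912838855758
(-10, -50, 90, -50, -90) turn [-0.0, -0.0, 0.0] shift [-0.4, -1.8, -1.0]
(-10, -50, 87, -50, -90) turn [-0.0, -0.0, 0.0] shift [-0.5, 0.5, 0.9]
(-10, -50, 85, -50, -90) turn [-0.0, -0.0, 0.0] shift [-0.5, 2.1, 2.2]
```

Call:
servo_tool --steps '[[[0,0,0],[0,2.3,1.9],10],[[0,0,0],[0,4.6,3.9],10],[[0,0,0],[0,6.1,5.2],10],[[0,0,0],[0,6.1,5.2],10]]'

```text
clock: 33.1
eef_pos: [0.4881, -0.009, 0.0866]
orientation: [[-0.998, -0.039, 0.042], [-0.057, 0.644, -0.763], [0.003, -0.764, -0.645]]
force: [-1.1, 5.7, 3.1]
gripper_width: 0.193
grasp_force: 45.0
```

Call:
servo_tool --steps '[[[0,0,0],[0,0.8,0.6],10],[[0,0,0],[0,1.5,1.3],10],[[0,0,0],[0,1.5,1.3],10]]'

```text
clock: 33.48
eef_pos: [0.4882, -0.0081, 0.0853]
orientation: [[-0.998, -0.039, 0.043], [-0.058, 0.644, -0.763], [0.002, -0.764, -0.645]]
force: [-2.0, 9.8, 9.4]
gripper_width: 0.191
grasp_force: 45.3
```

Call:
servo_tool --steps '[[[0,0,0],[0,-2.3,-1.9],10],[[0,0,0],[0,0.3,-5],10],[[0,0,0],[0,2.9,-8],10],[[0,0,0],[0,2.9,-8],10]]'

```text
clock: 33.98
eef_pos: [0.4873, -0.0019, 0.0868]
orientation: [[-0.998, -0.039, 0.04], [-0.056, 0.643, -0.763], [0.004, -0.764, -0.645]]
force: [0.1, 0.3, -3.4]
gripper_width: 0.196
grasp_force: 44.8
```

Call:
servo_tool --steps '[[[0,0,0],[0,0.8,0.6],10],[[0,0,0],[0,1.5,1.3],10],[[0,0,0],[0,1.5,1.3],10]]'

```text
clock: 34.35
eef_pos: [0.4873, -0.0023, 0.0849]
orientation: [[-0.998, -0.039, 0.04], [-0.056, 0.643, -0.764], [0.004, -0.765, -0.645]]
force: [0.4, 0.2, -2.9]
gripper_width: 0.192
grasp_force: 44.8
```

Run:
```python
from h import *
st()
```

```text
t 34.35 tray [-10.8 -43.4  84.9] toolz [-0.003 -0.765 -0.645] tooly [-0.003  0.645 -0.765] F [ 0.4  0.2 -2.9] q [-0.06  0.79 -0.75  1.94  1.05  1.58  0.23] w 0.19213878061254935
```

Free of the lip now; I'll lower until the bottom edge touches the floor.

Call:
servo_tool --steps '[[[0,0,0],[0,0.8,0.6],10],[[0,0,0],[0,0.8,0.6],10]]'

```text
clock: 34.6
eef_pos: [0.4873, -0.0021, 0.084]
orientation: [[-0.998, -0.039, 0.04], [-0.056, 0.643, -0.763], [0.004, -0.765, -0.645]]
force: [-0.7, 0.1, -3.0]
gripper_width: 0.196
grasp_force: 44.8
```

Call:
servo_tool --steps '[[[0,0,0],[0,0.8,0.6],10],[[0,0,0],[0,0.8,0.6],10]]'

```text
clock: 34.85
eef_pos: [0.4873, -0.0021, 0.083]
orientation: [[-0.998, -0.039, 0.04], [-0.056, 0.643, -0.764], [0.004, -0.765, -0.645]]
force: [0.3, -0.6, -3.0]
gripper_width: 0.195
grasp_force: 44.8
```

Call:
servo_tool --steps '[[[0,0,0],[0,0.8,0.6],10],[[0,0,0],[0,0.8,0.6],10]]'

```text
clock: 35.1
eef_pos: [0.4873, -0.002, 0.082]
orientation: [[-0.998, -0.039, 0.04], [-0.056, 0.643, -0.763], [0.004, -0.765, -0.645]]
force: [-0.1, -0.3, -3.7]
gripper_width: 0.192
grasp_force: 44.8
```

Call:
servo_tool --steps '[[[0,0,0],[0,0.8,0.6],10],[[0,0,0],[0,1.5,1.3],10],[[0,0,0],[0,1.5,1.3],10]]'

```text
clock: 35.48
eef_pos: [0.4873, -0.0021, 0.0801]
orientation: [[-0.998, -0.039, 0.04], [-0.056, 0.643, -0.764], [0.004, -0.765, -0.644]]
force: [-0.0, 0.2, -2.8]
gripper_width: 0.193
grasp_force: 44.9
```

Call:
servo_tool --steps '[[[0,0,0],[0,0.8,0.6],10],[[0,0,0],[0,1.5,1.3],10],[[0,0,0],[0,1.5,1.3],10]]'

```text
clock: 35.85
eef_pos: [0.4875, -0.002, 0.0785]
orientation: [[-0.998, -0.039, 0.041], [-0.056, 0.643, -0.764], [0.003, -0.765, -0.644]]
force: [-0.6, 2.4, 2.9]
gripper_width: 0.193
grasp_force: 45.2
```

Run:
```python
from h import *
st()
```

```text
t 35.85 tray [-10.6 -43.   78.5] toolz [-0.002 -0.765 -0.644] tooly [-0.003  0.644 -0.765] F [-0.5  2.5  2.9] q [-0.06  0.8  -0.75  1.94  1.06  1.58  0.22] w 0.1926993421098154
```

Call:
servo_tool --steps '[[[0,0,0],[0,-2,0],25],[[0,0,0],[0,-6.5,1],35],[[0,0,0],[0,-11,2],45],[[0,0,0],[0,-15.4,3],55],[[0,0,0],[0,-19.8,4],65],[[0,0,0],[0,-24.2,5],75],[[0,0,0],[0,-28.6,5],85],[[0,0,0],[0,-33,5],95],[[0,0,0],[0,-35.2,5],100],[[0,0,0],[0,-35.2,5],100]]'

```text
clock: 37.1
eef_pos: [0.4889, -0.0288, 0.1019]
orientation: [[-0.998, -0.039, 0.04], [-0.055, 0.643, -0.764], [0.004, -0.765, -0.644]]
force: [-0.7, 0.4, -1.2]
gripper_width: 0.997
grasp_force: 0.6
```

```bash
cat >> h.py <<'E'
def gr(n="top"):
    c=capture(n); h=cv2.cvtColor(c["image"],cv2.COLOR_RGB2HSV); m=cv2.inRange(h,(40,70,25),(85,255,255))
    if n=="top": m[:150]=0;m[245:]=0;m[:,:145]=0;m[:,290:]=0
    for k in cv2.findContours(m,0,1)[0]:
        if cv2.contourArea(k)>60: r=cv2.minAreaRect(k); print(n,cv2.contourArea(k),[(totray(onz(c,*q,.022)).round(0)[:2].tolist()) for q in cv2.boxPoints(r)])
def low(th,ph,w,B=(-133,10),h=44,x=-10.6):
    t,p=np.radians([th,ph]); ty=np.array([np.cos(p),-np.sin(p)]); tz=np.array([-np.sin(p),-np.cos(p)])
    T=np.array(B)+118*np.array([np.cos(t),np.sin(t)]); P=T+(6-h)*ty-w*tz; o=P+(h+13.5)*ty-1.6*tz
    print("th",th,"TCP",P.round(1),"outer tip z",o[1].round(1)); return (x,float(P[0]),float(P[1]),-ph,-90)
E
python3 - <<'E'
from h import *
st(); gr("top"); gr("scene"); low(35.5,50,-10)
E
```

```text
t 37.1 tray [-10.7 -69.9 101.9] toolz [-0.003 -0.765 -0.644] tooly [-0.003  0.644 -0.765] F [-0.7  0.4 -1.2] q [-0.01  0.74 -0.76  1.97  1.06  1.57  0.27] w 0.9970899010632517
top 137.5 [[65.0, -36.0], [92.0, -43.0], [62.0, -150.0], [35.0, -142.0]]
scene 77.0 [[145.0, -425.0], [112.0, -443.0], [60.0, -335.0], [90.0, -318.0]]
scene 156.5 [[419.0, -746.0], [285.0, -822.0], [216.0, -676.0], [340.0, -606.0]]
th 35.5 TCP [-69.  101.2] outer tip z 58.2
```

Run:
```python
from h import *
ths=[33,30,27,24,21,18,15.5,13,11,9,7]
L=[low(t,np.interp(t,[7,35.5],[27,50]),np.interp(t,[3,13,35.5],[-4,-8,-10])) for t in ths]
plan(L,"now")
```

```text
th 33 TCP [-66.7  96. ] outer tip z 54.3
th 30 TCP [-64.2  89.5] outer tip z 49.5
th 27 TCP [-61.9  82.8] outer tip z 44.7
th 24 TCP [-59.9  76. ] outer tip z 39.7
th 21 TCP [-58.1  69. ] outer tip z 34.6
th 18 TCP [-56.5  61.9] outer tip z 29.5
th 15.5 TCP [-55.4  55.9] outer tip z 25.2
th 13 TCP [-54.5  49.8] outer tip z 20.8
th 11 TCP [-53.6  45.4] outer tip z 17.9
th 9 TCP [-52.9  41. ] outer tip z 14.9
th 7 TCP [-52.3  36.6] outer tip z 12.0
(-10.6, -66.73678299930319, 95.95428749264786, np.float64(-47.98245614035088), -90) turn [-0.03, -0.0, 0.0] shift [-0.2, 6.3, 1.5]
(-10.6, -64.20543718630637, 89.47289366508213, np.float64(-45.56140350877193), -90) turn [-0.08, -0.0, 0.0] shift [-0.2, 12.9, 3.8]
(-10.6, -61.91034276106656, 82.80932181679057, np.float64(-43.140350877192986), -90) turn [-0.12, -0.0, 0.0] shift [-0.2, 19.4, 6.3]
(-10.6, -59.85907961059447, 75.97997590063383, np.float64(-40.719298245614034), -90) turn [-0.16, -0.0, 0.0] shift [-0.3, 26.0, 9.1]
(-10.6, -58.05848756760427, 69.00166864160634, np.float64(-38.29824561403509), -90) turn [-0.2, -0.0, 0.0] shift [-0.3, 32.5, 12.2]
(-10.6, -56.514646097435815, 61.89157818026711, np.float64(-35.87719298245614), -90) turn [-0.24, -0.0, 0.0] shift [-0.3, 38.9, 15.7]
(-10.6, -55.428088615625974, 55.8784513003989, np.float64(-33.859649122807014), -90) turn [-0.28, -0.0, 0.0] shift [-0.3, 44.2, 18.7]
(-10.6, -54.52617233534029, 49.79623098043648, np.float64(-31.842105263157894), -90) turn [-0.31, -0.0, 0.0] shift [-0.4, 49.4, 21.9]
(-10.6, -53.625858067712784, 45.425303728479534, np.float64(-30.228070175438596), -90) turn [-0.34, -0.0, 0.0] shift [-0.4, 53.4, 24.1]
(-10.6, -52.87667625191292, 41.03938915480212, np.float64(-28.614035087719298), -90) turn [-0.37, -0.0, 0.0] shift [-0.4, 57.2, 26.3]
(-10.6, -52.28014882402345, 36.642584976455325, np.float64(-27.0), -90) turn [-0.4, -0.0, 0.0] shift [-0.4, 61.0, 28.7]
```

Call:
servo_tool --steps '[[[-0.03,0,0],[-0.2,6.3,1.5],100],[[-0.08,0,0],[-0.2,12.9,3.8],100],[[-0.12,0,0],[-0.2,19.4,6.3],100],[[-0.16,0,0],[-0.3,26,9.1],100],[[-0.2,0,0],[-0.3,32.5,12.2],100],[[-0.24,0,0],[-0.3,38.9,15.7],100],[[-0.24,0,0],[-0.3,38.9,15.7],100]]'

```text
clock: 38.08
eef_pos: [0.4881, -0.0162, 0.0618]
orientation: [[-0.999, -0.046, 0.029], [-0.054, 0.807, -0.588], [0.004, -0.589, -0.808]]
force: [-0.1, 0.2, -0.9]
gripper_width: 1.0
grasp_force: 0.6
```

Run:
```python
from h import *
st(); gr("wrist")
ths=[15.5,13,11,9,7,5.5,4.5]
plan([low(t,np.interp(t,[7,35.5],[27,50]),np.interp(t,[3,13,35.5],[-4,-8,-10])) for t in ths],"now")
```

```text
t 38.075 tray [-10.8 -57.3  61.8] toolz [-0.004 -0.589 -0.808] tooly [-0.001  0.808 -0.589] F [-0.1  0.2 -0.9] q [ 0.14  0.71 -0.83  2.    1.04  1.36  0.33] w 1.0003004477125768
wrist 1780.0 [[84.0, -88.0], [59.0, -33.0], [90.0, -31.0], [122.0, -88.0]]
wrist 789.5 [[111.0, -498.0], [64.0, -315.0], [99.0, -323.0], [160.0, -520.0]]
wrist 27592.0 [[-94.0, -142.0], [-91.0, -34.0], [31.0, -25.0], [80.0, -154.0]]
th 15.5 TCP [-55.4  55.9] outer tip z 25.2
th 13 TCP [-54.5  49.8] outer tip z 20.8
th 11 TCP [-53.6  45.4] outer tip z 17.9
th 9 TCP [-52.9  41. ] outer tip z 14.9
th 7 TCP [-52.3  36.6] outer tip z 12.0
th 5.5 TCP [-51.7  34.1] outer tip z 9.4
th 4.5 TCP [-51.3  32.4] outer tip z 7.7
(-10.6, -55.428088615625974, 55.8784513003989, np.float64(-33.859649122807014), -90) turn [-0.04, -0.0, 0.0] shift [-0.2, 4.9, 3.9]
(-10.6, -54.52617233534029, 49.79623098043648, np.float64(-31.842105263157894), -90) turn [-0.07, -0.0, 0.0] shift [-0.2, 9.2, 8.3]
(-10.6, -53.625858067712784, 45.425303728479534, np.float64(-30.228070175438596), -90) turn [-0.1, -0.0, 0.0] shift [-0.2, 12.5, 11.3]
(-10.6, -52.87667625191292, 41.03938915480212, np.float64(-28.614035087719298), -90) turn [-0.13, -0.0, 0.0] shift [-0.2, 15.7, 14.4]
(-10.6, -52.28014882402345, 36.642584976455325, np.float64(-27.0), -90) turn [-0.16, -0.0, 0.0] shift [-0.2, 18.7, 17.6]
(-10.6, -51.67144901052861, 34.10640516654736, np.float64(-27.0), -90) turn [-0.16, -0.0, 0.0] shift [-0.2, 20.7, 19.3]
(-10.6, -51.3103588374508, 32.41118227472199, np.float64(-27.0), -90) turn [-0.16, -0.0, 0.0] shift [-0.2, 22.0, 20.5]
```

Still resting on the finger (−0.9 N, green visible). I'll continue lowering.

Call:
servo_tool --steps '[[[-0.04,0,0],[-0.2,4.9,3.9],100],[[-0.07,0,0],[-0.2,9.2,8.3],100],[[-0.1,0,0],[-0.2,12.5,11.3],100],[[-0.13,0,0],[-0.2,15.7,14.4],100],[[-0.16,0,0],[-0.2,18.7,17.6],100],[[-0.16,0,0],[-0.2,18.7,17.6],100]]'

```text
clock: 38.88
eef_pos: [0.488, -0.0116, 0.0366]
orientation: [[-0.999, -0.05, 0.021], [-0.054, 0.89, -0.453], [0.004, -0.453, -0.891]]
force: [-0.4, 0.3, 0.5]
gripper_width: 1.002
grasp_force: 0.0
```

Run:
```python
from h import *
st(); print(low(4,27,-4))
plan([low(4,27,-4),low(2,27,-3.5)],"now")
```

```text
t 38.875 tray [-10.6 -52.7  36.6] toolz [-0.004 -0.453 -0.891] tooly [-0.     0.891 -0.453] F [-0.3  0.4  0.5] q [ 0.26  0.71 -0.88  2.03  1.03  1.21  0.39] w 1.0016723657230158
th 4 TCP [-51.   31.9] outer tip z 7.2
(-10.6, -50.96165198745691, 31.918876795156088, -27, -90)
th 4 TCP [-51.   31.9] outer tip z 7.2
th 2 TCP [-50.5  28.3] outer tip z 3.6
(-10.6, -50.96165198745691, 31.918876795156088, -27, -90) turn [0.0, -0.0, 0.0] shift [-0.0, 3.7, 3.4]
(-10.6, -50.519097079993095, 28.251256766338603, -27, -90) turn [0.0, -0.0, 0.0] shift [-0.0, 5.7, 6.5]
```

Call:
servo_tool --steps '[[[0,0,0],[0,1.9,1.7],100],[[0,0,0],[0,3.7,3.4],100],[[0,0,0],[0,5.5,2.5],100],[[0,0,0],[0,8.2,1.1],100],[[0,0,0],[0,10.9,-0.2],100],[[0,0,0],[0,15.4,-2.5],100],[[0,0,0],[0,21,-5],100],[[0,0,0],[0,8,-32],100],[[0,0,0],[0,-20,-85],100],[[0,0,0],[0,-40,-130],100],[[0,0,0],[0,-40,-130],100]]'

```text
clock: 40.25
eef_pos: [0.489, 0.0139, 0.174]
orientation: [[-0.998, -0.049, 0.027], [-0.056, 0.89, -0.452], [-0.002, -0.453, -0.892]]
force: [-0.1, 0.1, -0.7]
gripper_width: 1.001
grasp_force: 0.0
```

Run:
```python
from h import *
st(); gr("top"); gr("wrist"); red()
s=status.observe(); R0=np.array(s["orientation"]);p0=np.array(s["eef_pos"])
yaw=0
R=np.array([[0,1,0],[1,0,0],[0,0,-1.]])
g=np.array([.506,-.322,.2])
for yw in (-90,-45,0,45):
    Rg=Ro.from_euler("z",yw,degrees=True).as_matrix()@R; print(yw,Ro.from_matrix(R0.T@Rg).as_rotvec().round(2),(R0.T@(g-p0)*1000).round())
```

```text
t 40.25 tray [ -8.3 -27.2 174. ] toolz [ 0.002 -0.453 -0.892] tooly [ 0.001  0.892 -0.453] F [-0.1  0.1 -0.7] q [ 0.32  0.51 -1.    1.92  0.82  1.37  0.59] w 1.0006205158622075
top 1646.0 [[67.0, -14.0], [67.0, -144.0], [-90.0, -143.0], [-90.0, -16.0]]
wrist 115.5 [[150.0, -490.0], [127.0, -477.0], [124.0, -420.0], [146.0, -432.0]]
wrist 596.0 [[103.0, -441.0], [61.0, -340.0], [94.0, -326.0], [141.0, -426.0]]
wrist 18384.0 [[-92.0, -143.0], [-91.0, -17.0], [61.0, -6.0], [93.0, -149.0]]
top red 259 (np.int64(199), np.int64(246), np.int64(161), np.int64(190))
top green 1660 (np.int64(229), np.int64(272), np.int64(166), np.int64(218))
scene red 101 (np.int64(233), np.int64(292), np.int64(152), np.int64(219))
scene green 1095 (np.int64(238), np.int64(294), np.int64(153), np.int64(217))
-90 [-0.01 -0.72 -3.  ] [  -0. -312.  125.]
-45 [-0.22  0.56  2.36] [  -0. -312.  125.]
0 [-0.37  0.38  1.59] [  -0. -312.  125.]
45 [-0.44  0.19  0.83] [  -0. -312.  125.]
```

The board is flat with its green side up, centred at about (−11, −79) mm in the tray frame. Now the garlic.

Run:
```python
from h import *
g=totray([.506,-.322,0]); print(g)
plan([(g[0],g[1],190,0,-90)],"now")
```

```text
[ -10.01275934 -363.60802336    0.        ]
(np.float64(-10.012759344439926), np.float64(-363.6080233579979), 190, 0, -90) turn [-0.47, -0.01, 0.0] shift [-0.0, -308.0, 134.0]
```

Call:
servo_tool --steps '[[[-0.24,-0.01,0],[0,-100,40],100],[[-0.47,-0.01,0],[0,-200,80],100],[[-0.47,-0.01,0],[0,-308,134],100],[[-0.47,-0.01,0],[0,-308,134],100],[[-0.47,-0.01,0],[0,-308,134],100],[[-0.47,-0.01,0],[0,-308,134],100],[[-0.47,-0.01,0],[0,-308,134],100],[[-0.47,-0.01,0],[0,-308,134],100],[[-0.47,-0.01,0],[0,-308,134],100]]'

```text
clock: 41.58
eef_pos: [0.5064, -0.3194, 0.1904]
orientation: [[-0.998, -0.061, 0.005], [-0.061, 0.998, 0.002], [-0.005, 0.001, -1.0]]
force: [0.3, 0.0, 0.4]
gripper_width: 1.0
grasp_force: 0.0
```

Run:
```python
from h import *
st(); gr("top")
for n in("wrist","top"):
    c=capture(n); im=c["image"]; h=cv2.cvtColor(im,cv2.COLOR_RGB2HSV); cv2.imwrite("pics/g_%s.png"%n,im[:,:,::-1])
    m=cv2.inRange(h,(0,8,130),(25,90,255))|cv2.inRange(h,(165,8,130),(180,90,255)); m=cv2.morphologyEx(m,cv2.MORPH_OPEN,np.ones((5,5))); 
    for k in cv2.findContours(m,0,1)[0]:
        if cv2.contourArea(k)>80:
            (u,v),r=cv2.minEnclosingCircle(k); q=totray(onz(c,u,v,.025)).round(0)
            if abs(q[1]+363)<80 and abs(q[0]+10)<80: print(n,cv2.contourArea(k),(round(u),round(v)),round(r),q)
    t=cv2.inRange(h,(80,120,60),(95,255,255))
    for k in cv2.findContours(t,0,1)[0]:
        if cv2.contourArea(k)>100: (u,v),r=cv2.minEnclosingCircle(k); print(n,"turq",totray(onz(c,u,v,.025)).round(0))
```

```text
t 41.575 tray [  -9.5 -361.   190.4] toolz [ 0.005  0.001 -1.   ] tooly [-0.005  1.     0.001] F [ 0.3 -0.   0.4] q [ 1.22  0.64 -1.1   1.65  0.6   1.23  1.62] w 1.0003856324786435
top 2090.5 [[67.0, -14.0], [68.0, -143.0], [-90.0, -143.0], [-90.0, -17.0]]
wrist 294.5 (269, 234) 14 [  56. -347.   25.]
wrist 300.0 (297, 112) 13 [ -72. -321.   25.]
wrist 490.0 (275, 104) 19 [ -79. -343.   25.]
wrist turq [-118. -317.   25.]
wrist turq [-147. -425.   25.]
top turq [-146. -421.   25.]
top turq [-116. -315.   25.]
```

Run:
```python
from h import *
c=capture("wrist"); im=c["image"]; h=cv2.cvtColor(im,cv2.COLOR_RGB2HSV); P=proj(c,[.506,-.322,.04]); print(P)
u,v=P.round().astype(int)
for dv in range(-60,61,10): print(v+dv,[tuple(int(a) for a in h[v+dv,u+du]) for du in range(-50,51,12)])
L=cv2.GaussianBlur(im,(7,7),0); hh=cv2.cvtColor(L,cv2.COLOR_RGB2HSV)
m=((hh[...,2]>140)&(hh[...,1]<85)).astype(np.uint8)*255; m[:max(0,v-90)]=0; m[v+90:]=0; m[:,:u-90]=0; m[:,u+90:]=0
for k in cv2.findContours(m,0,1)[0]:
    if cv2.contourArea(k)>300: (a,b),r=cv2.minEnclosingCircle(k); print(cv2.contourArea(k),a,b,r,cv2.boundingRect(k),totray(onz(c,a,b,.025)).round(0))
```

```text
[253.91200157 176.92873646]
117 [(13, 61, 79), (14, 55, 79), (12, 63, 109), (12, 66, 101), (6, 45, 85), (9, 58, 102), (11, 55, 159), (13, 65, 129), (12, 61, 181)]
127 [(12, 55, 79), (6, 63, 102), (11, 59, 116), (11, 61, 83), (12, 58, 96), (13, 56, 87), (11, 60, 102), (13, 61, 67), (14, 69, 103)]
137 [(11, 61, 100), (13, 51, 116), (9, 64, 84), (13, 57, 80), (15, 57, 71), (17, 55, 74), (6, 52, 74), (12, 52, 88), (10, 59, 100)]
147 [(9, 56, 91), (9, 70, 84), (12, 68, 108), (11, 54, 81), (13, 50, 107), (13, 62, 86), (11, 68, 132), (12, 68, 94), (12, 56, 123)]
157 [(12, 59, 86), (11, 52, 83), (8, 42, 152), (12, 32, 226), (15, 26, 231), (10, 49, 177), (11, 70, 124), (12, 65, 98), (13, 61, 100)]
167 [(13, 63, 114), (9, 62, 98), (14, 32, 224), (14, 31, 234), (11, 24, 237), (15, 35, 228), (10, 56, 114), (3, 40, 76), (6, 56, 68)]
177 [(13, 58, 109), (12, 55, 92), (11, 41, 213), (14, 35, 225), (12, 35, 221), (13, 39, 220), (10, 37, 177), (11, 58, 97), (13, 65, 110)]
187 [(10, 68, 131), (10, 60, 127), (7, 39, 216), (10, 42, 219), (10, 40, 192), (11, 46, 193), (11, 66, 119), (11, 62, 123), (13, 5
[... 392 characters left out ...]
), (13, 65, 130), (12, 65, 156)]
227 [(12, 75, 147), (11, 66, 120), (12, 70, 127), (12, 65, 164), (13, 62, 111), (12, 55, 143), (12, 67, 148), (9, 67, 144), (12, 62, 145)]
237 [(9, 57, 116), (13, 66, 136), (11, 61, 101), (13, 62, 144), (11, 61, 141), (13, 68, 127), (15, 66, 128), (14, 54, 122), (12, 60, 165)]
428.5 297.0843505859375 199.4849395751953 18.3876895904541 (281, 182, 29, 35) [  17. -318.   25.]
4795.0 221.59825134277344 194.4344940185547 63.85474395751953 (164, 146, 114, 99) [  12. -397.   25.]
2849.0 316.0 192.14430236816406 76.26061248779297 (283, 117, 61, 150) [   9. -299.   25.]
381.5 275.0869445800781 103.83478546142578 18.265785217285156 (267, 87, 24, 36) [ -79. -343.   25.]
```

Run:
```python
from h import *
c=capture("wrist"); hh=cv2.cvtColor(cv2.GaussianBlur(c["image"],(5,5),0),cv2.COLOR_RGB2HSV)
m=((hh[...,2]>150)&(hh[...,1]<48)).astype(np.uint8)*255; w=np.zeros_like(m); w[120:230,190:310]=255; m=cv2.morphologyEx(m&w,cv2.MORPH_OPEN,np.ones((7,7)))
k=max(cv2.findContours(m,0,1)[0],key=cv2.contourArea); (a,b),r=cv2.minEnclosingCircle(k); print(cv2.contourArea(k),a,b,r,cv2.boundingRect(k))
g=totray(onz(c,a,b,.027)); print(g, onz(c,a+r,b,.027)-onz(c,a,b,.027))
st(); plan([(g[0],g[1],110,0,-90),(g[0],g[1],26,0,-90)],"now")
```

```text
1936.5 249.27272033691406 173.5454559326172 29.07538604736328 (222, 147, 54, 55)
[ -10.50878069 -368.8105895    27.        ] [-0.00178241  0.02941168  0.        ]
t 41.825 tray [  -9.5 -362.6  191.1] toolz [ 0.006 -0.001 -1.   ] tooly [-0.004  1.    -0.001] F [-1.  -0.6 -0.1] q [ 1.22  0.64 -1.1   1.65  0.6   1.23  1.62] w 0.9971642040221979
(np.float64(-10.508780688121778), np.float64(-368.8105895022338), 110, 0, -90) turn [-0.0, 0.01, 0.0] shift [1.5, -6.2, 81.1]
(np.float64(-10.508780688121778), np.float64(-368.8105895022338), 26, 0, -90) turn [-0.0, 0.01, 0.0] shift [2.0, -6.0, 165.0]
```

Call:
servo_tool --grip_force 10 --steps '[[[0,0,0],[1.5,-6,45],100],[[0,0,0],[1.5,-6,81],100],[[0,0,0],[1.8,-6,110],100],[[0,0,0],[2,-6,140],100],[[0,0,0],[2,-6,158],100],[[0,0,0],[2,-6,165],100],[[0,0,0],[2,-6,165],80],[[0,0,0],[2,-6,165],65],[[0,0,0],[2,-6,165],55],[[0,0,0],[2,-6,165],55],[[0,0,0],[2,-6,165],55]]'

```text
clock: 43.2
eef_pos: [0.5057, -0.3285, 0.0263]
orientation: [[-0.998, -0.058, 0.006], [-0.058, 0.998, -0.001], [-0.006, -0.001, -1.0]]
force: [-1.0, -0.9, 3.8]
gripper_width: 0.614
grasp_force: 9.5
```

Run:
```python
from h import *
st(); print(status.observe()["grasp_force"])
plan([(-10.5,-368.8,160,0,-90),(-11,-79,170,0,-90),(-11,-79,60,0,-90)],"now")
```

```text
t 43.2 tray [ -10.7 -370.1   26.3] toolz [ 0.006 -0.001 -1.   ] tooly [-0.002  1.    -0.001] F [-1.  -0.8  3.8] q [ 1.14  0.82 -0.95  1.78  0.79  0.98  1.49] w 0.6141486519792665
9.504474151181057
(-10.5, -368.8, 160, 0, -90) turn [-0.0, 0.01, 0.0] shift [-1.0, 1.0, -134.0]
(-11, -79, 170, 0, -90) turn [-0.0, 0.01, 0.0] shift [-1.0, 291.0, -144.0]
(-11, -79, 60, 0, -90) turn [-0.0, 0.01, 0.0] shift [-1.0, 291.0, -34.0]
```

Call:
servo_tool --steps '[[[0,0,0],[0,0,-25],55],[[0,0,0],[0,0,-70],55],[[0,0,0],[-1,1,-120],55],[[0,0.01,0],[-1,50,-144],55],[[0,0.01,0],[-1,100,-144],55],[[0,0.01,0],[-1,150,-144],55],[[0,0.01,0],[-1,200,-144],55],[[0,0.01,0],[-1,250,-144],55],[[0,0.01,0],[-1,280,-144],55],[[0,0.01,0],[-1,291,-144],55],[[0,0.01,0],[-1,291,-110],55],[[0,0.01,0],[-1,291,-70],55],[[0,0.01,0],[-1,291,-45],55],[[0,0.01,0],[-1,291,-34],55],[[0,0.01,0],[-1,291,-34],55]]'

```text
clock: 45.08
eef_pos: [0.4894, -0.0382, 0.0598]
orientation: [[-0.998, -0.057, -0.005], [-0.057, 0.998, -0.001], [0.005, -0.0, -1.0]]
force: [-0.6, 0.1, -0.1]
gripper_width: 0.618
grasp_force: 9.2
```

Run:
```python
from h import *
st(); print(status.observe()["grasp_force"]); gr("top")
plan([(-11,-79,52,0,-90),(-11,-79,49,0,-90)],"now")
```

```text
t 45.075 tray [-10.7 -79.3  59.8] toolz [-0.005 -0.    -1.   ] tooly [-0.002  1.    -0.   ] F [-0.6  0.1 -0.1] q [ 0.75  0.63 -1.02  2.02  0.7   0.89  0.97] w 0.6179543935170901
9.190417756472016
top 482.0 [[-22.0, -15.0], [-21.0, -115.0], [-90.0, -115.0], [-90.0, -16.0]]
(-11, -79, 52, 0, -90) turn [-0.0, -0.0, 0.0] shift [0.6, 0.2, 8.4]
(-11, -79, 49, 0, -90) turn [-0.0, -0.0, 0.0] shift [0.6, 0.2, 11.4]
```

Call:
servo_tool --steps '[[[0,0,0],[0,0,5],55],[[0,0,0],[0,0,9],55],[[0,0,0],[0,0,10.5],55],[[0,0,0],[0,0,10.5],55]]'

```text
clock: 45.62
eef_pos: [0.4893, -0.0378, 0.0492]
orientation: [[-0.998, -0.058, -0.004], [-0.058, 0.998, -0.001], [0.004, -0.0, -1.0]]
force: [-0.9, 0.6, 0.1]
gripper_width: 0.62
grasp_force: 9.2
```

Call:
servo_tool --steps '[[[0,0,0],[0,0,1],55],[[0,0,0],[0,0,1],55]]'

```text
clock: 45.88
eef_pos: [0.4893, -0.0377, 0.0484]
orientation: [[-0.998, -0.058, -0.004], [-0.058, 0.998, -0.001], [0.004, -0.0, -1.0]]
force: [-1.3, -0.1, 2.2]
gripper_width: 0.617
grasp_force: 9.5
```

Call:
servo_tool --steps '[[[0,0,0],[0,0,0],64],[[0,0,0],[0,0,0],70],[[0,0,0],[0,0,0],80],[[0,0,0],[0,0,0],100],[[0,0,0],[0,0,0],100],[[0,0,0],[0,0,-20],100],[[0,0,0],[0,0,-60],100],[[0,0,0],[0,0,-110],100],[[0,0,0],[0,-60,-150],100],[[0,0,0],[0,-120,-150],100],[[0,0,0],[0,-180,-150],100],[[0,0,0],[0,-240,-150],100],[[0,0,0],[0,-240,-150],100],[[0,0,0],[0,-240,-150],100]]'

```text
clock: 47.62
eef_pos: [0.5039, -0.2764, 0.1992]
orientation: [[-0.998, -0.058, -0.004], [-0.058, 0.998, 0.0], [0.004, 0.001, -1.0]]
force: [0.5, 0.5, -0.7]
gripper_width: 0.999
grasp_force: 0.0
```

Run:
```python
from h import *
st(); gr("top")
c0=pickle.load(open("top0.pkl","rb"));c=capture("top"); im=c["image"]
h=cv2.cvtColor(im,cv2.COLOR_RGB2HSV)
m=((h[...,2]>120)&(h[...,1]<70)).astype(np.uint8)*255; w=np.zeros_like(m); w[168:218,232:270]=255
m=cv2.morphologyEx(m&w,cv2.MORPH_OPEN,np.ones((3,3)))
for k in cv2.findContours(m,0,1)[0]:
    (a,b),r=cv2.minEnclosingCircle(k); print(cv2.contourArea(k),a,b,r,totray(onz(c,a,b,.05)).round(0),totray(onz(c,a+r,b,.05)).round(0))
# scene side look: garlic extents
c=capture("scene"); T=T0+TR@np.array([-11,-79,22])/1000; b=proj(c,T); t=proj(c,T+[0,0,.059]); print("base/top px",b,t)
h=cv2.cvtColor(c["image"],cv2.COLOR_RGB2HSV); x=int(b[0]); y0,y1=int(t[1])-8,int(b[1])+10
m=((h[...,2]>110)&(h[...,1]<80)).astype(np.uint8)*255; w=np.zeros_like(m); w[y0:y1,x-25:x+25]=255; m&=w
k=max(cv2.findContours(m,0,1)[0],key=cv2.contourArea); print(cv2.boundingRect(k),cv2.contourArea(k))
# bystanders
for n,(u,v) in (("bowl",(109,180)),("tin",(348,140)),("spoon",(402,180))):
    s=np.s_[v-15:v+15,u-15:u+15]; print(n,np.abs(im[s].astype(int)-c0["image"][s]).mean().round(1))
```

```text
t 47.625 tray [  -9.6 -318.   199.2] toolz [-0.004  0.001 -1.   ] tooly [-0.002  1.     0.001] F [ 0.5  0.5 -0.7] q [ 1.19  0.6  -1.12  1.7   0.57  1.22  1.56] w 0.9994362440158363
top 2091.5 [[67.0, -14.0], [68.0, -143.0], [-90.0, -143.0], [-90.0, -17.0]]
255.0 249.32716369628906 190.4629669189453 10.000115394592285 [-10. -78.  50.] [ -11. -107.   50.]
base/top px [266.4502752  200.04320103] [266.72131466 184.37191041]
(241, 182, 38, 20) 307.0
bowl 2.0
tin 44.3
spoon 19.0
```

Run:
```python
from h import *
c0=pickle.load(open("scene0.pkl","rb"))["image"].astype(int); c=capture("scene")["image"].astype(int)
for n,(u,v) in (("tin",(273,152)),("spoon",(322,153)),("bowl",(172,265))): print(n,abs(c-c0)[v-8:v+8,u-8:u+8].mean().round(1))
print(ctrl.hand_in())
```

```text
tin 2.9
spoon 3.1
bowl 1.2
the job is handed in; nothing more can be done
None
```

The job is handed in at about 48 s: the board lies flat on the tray green side up, the garlic stands about 1 mm from its middle, and the bowl, tin and spoon are where they were. On a failed first tip-up it slipped off the fingers and fell back flat, red up; the final lay-down was gradual.

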